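# Unstack the stoneware onto its display boards

## Robot

A 6-joint arm with a two-finger parallel gripper is mounted at the origin on the work surface. World frame = base frame: x ahead of the robot, y to its left, z up, the work surface at z = 0. Lengths are in m, angles in rad, forces in N, time in s.
With the tool pointing down it reaches from about 0.375 to 0.975 m from the base axis. Payload 3.8 kg.
Tool frame: the origin (TCP) lies between the finger pads; the fingertips stand 17 mm ahead of it and the grasp point (between the pads) lies 2 mm behind it; y points along the fingers, z is the direction in which the jaws open and shut, and the axes are right-handed (so a half turn about y gives the same grasp; the last joint's range is limited). The gripper opens to 85 mm and grips with 20 to 120 N. Pads are 22 mm wide; open, the fingers measure 114 mm over their backs; the gripper's body (76 mm by 85 mm) begins 54 mm behind the grasp point. The pads swing forward as they close: fully open they stand 13 mm farther back than shut.
Start: joints at [1.222, 0.264, 1.604, -0, 1.274, -0.037], TCP at [0.207, 0.642, 0.248] pointing down, gripper open.
Joint ranges: [-2.63, 2.63], [-0.94, 2.18], [0.31, 2.57], [-1.31, 4.45], [0, 2.66], [-2.55, 2.55]. Speed limits (rad/s): [2.57, 2.57, 3.14, 3.14, 3.14, 3.14].

## Interface

Orientations are given as a rotation vector (axis times angle).
In Python, from workcell import bot, eyes, nets gives the robot as it stands. The module is installed in compiled form; this text tells all that it offers.
- The arm moves only by the tool jog_arm, never from a script. Its arguments are lists of equal length, an entry for each row: "turn": the turn, a rotation vector about the tool's x, y, z in rad, a list of three; "slide": the shift along the tool's x, y, z in mm, a list of three; "grip": the opening in per cent of the stroke, from 0 (shut) to 100 (fully open). A call has 1 to 5 rows; each row shifts and turns the commanded pose from where the row before left it, along the tool's axes as they then stand; what a row does not reach is not made up. A row lasts 1/10 s, in which the tool goes at most 50 mm and 8.59 degrees, less where a joint would pass 70% of its speed; a pose out of reach is approached as far as the arm can. A call with a gripper value outside its range is refused whole. The fingers move at their own pace and stop on an object; "newtons" is the grip in N (left out, the last holds). Time passes only in rows, so rows that do not move let the fingers close. It gives the time, the measured TCP pose, the force and the opening at its end, in the units of the state.
- bot.read_state(): the state, without advancing time (a new reading comes with each control period).
- eyes.read_camera(name): name is "scene" or "top"; returns a dict with "img" (400x640x3 uint8, red, green, blue), "depth" (400x640 float32, m along the optical axis (not along the pixel's ray), 0 where there is no reading), "intrinsics" (3x3 intrinsics, pixels), "distortion" ([k1, k2, p1, p2, k3] as OpenCV has them; the pictures are not rectified), "position" and "rotation" of the camera in the world. Camera axes: x right, y down, z forward; pixel columns grow to the right and rows downward; lengths in m; the calibration is good to about 2 mm. A picture is of the moment at which its call begins.
- bot.finish_job(): hands the job in, once; it reports no verdict.
Trained networks look in a picture, given as the dict that the camera call returned (one of the last four; its "shot" number tells which), for a name from the list of things; names that differ only in an ending like _2 or _b are one class to them, and where a whole thing is asked for, a point or a joint stands for the part that bears it (a point fixed in the world has none). Each returns a list of dicts, best first, with "conf" (0 to 1); they miss things now and then, are a little off and sometimes report something else, mostly with a low value. They report only what shows in the picture. A call takes as long as a camera call. They do not tell look-alikes from the thing itself.
- nets.search_frame(thing, picture): "xyz" ([x, y, z] in m, in the coordinates of the camera as it stood for that picture, good to about 4 mm: the middle of the surface that is visible of it).
The state is a dict: "time": time; "q": joint angles; "joint_vel": joint speeds; "joint_torque": joint torques, N m; "tool_pos": TCP position; "tcp_rot": TCP orientation; "wrist_force": force on the tool from outside, world axes, zero at the start; "torque": the same for the moment, N m; "width": opening from 0.0 (shut) to 1.0 (fully open).
Only numpy, scipy, OpenCV 4.12 (cv2) and the standard library are available. Lean on these libraries where they do the work, as an engineer would, in place of code of your own. Each camera call takes 0.05 s, during which the arm holds its last target.

## Task

Set out the pottery stall: take the stack of four lidded stoneware pieces apart from the top down, and stand each upright on the dark wooden board of its own shape and size (each board is 10 mm larger all round than its piece), finishing one before you set out the next. Set each down gently, in the middle of its board and squared up with it so that nothing overhangs, and let it go. Do not tip any piece over, and leave the bud vase and the white bowl where they stand.

Things in the scene. Friction and masses are not known exactly. Their poses are not given: they have to be found in the camera images.
- salt_pot: Glazed olive stoneware with a brown line round it and a flat sand-coloured lid panel; lid and pot are one rigid closed piece. Origin: centre of its underside; z up. Upright cylinder, 32 mm across, 42 mm tall, 60 to 110 g. At the start the top of the stack, standing on the wide jar (underside 116 mm above the table).
- wide_jar: Glazed olive stoneware with a brown line round it and a flat sand-coloured lid panel; lid and pot are one rigid closed piece. Origin: centre of its underside; z up. Upright cylinder, 48 mm across, 38 mm tall, 100 to 200 g. At the start second from the top of the stack, standing on the square box (underside 78 mm above the table).
- square_box: Glazed olive stoneware with a brown line round it and a flat sand-coloured lid panel; lid and pot are one rigid closed piece. Origin: centre of its underside; z up. Box 58 x 58 mm (x, y), 38 mm tall, 150 to 310 g. At the start third from the top, standing on the butter dish (underside 40 mm above the table), turned up to 0.2 rad against the dish and up to 12 mm along it from its middle.
- butter_dish: Glazed olive stoneware with a brown line round it and a flat sand-coloured lid panel; lid and pot are one rigid closed piece. Origin: centre of its underside; z up. Oblong box, 130 mm long (x) and 60 mm wide (y), 40 mm tall, 290 to 590 g. At the start the bottom of the stack, standing on the table; its long axis lies within 0.6 rad of the world x axis.
- small_round_board: Flat dark wooden display board, 10 mm thick, fixed to the table (it does not move), smooth, without a rim. Origin: centre of its underside on the table; its top is 10 mm above. Disc 52 mm across: the place of the small round pot.
- wide_round_board: Flat dark wooden display board, 10 mm thick, fixed to the table (it does not move), smooth, without a rim. Origin: centre of its underside on the table; its top is 10 mm above. Disc 68 mm across: the place of the wide round jar.
- square_board: Flat dark wooden display board, 10 mm thick, fixed to the table (it does not move), smooth, without a rim. Origin: centre of its underside on the table; its top is 10 mm above. 78 x 78 mm (x, y): the place of the square box. Turned up to 0.6 rad.
- oblong_board: Flat dark wooden display board, 10 mm thick, fixed to the table (it does not move), smooth, without a rim. Origin: centre of its underside on the table; its top is 10 mm above. 150 mm long (x), 80 mm wide (y): the place of the butter dish. Turned up to 0.6 rad.
- bud_vase: Bystander: loose blue-grey narrow-necked bud vase, 58 mm across at the belly, 105 mm tall, standing upright among the boards. Origin: centre of its underside.
- speckled_bowl: Bystander: loose open white bowl, 96 mm across the rim, 45 mm tall, standing among the boards. Origin: centre of its underside.
Mind the look-alikes: they are no part of the job. Leave any orange look-alike of the butter_dish alone.

How it is judged:
By the outcome, as a careful person would: the job done as asked, in the order asked, and still so for the second after the job is handed in, with the robot touching nothing.
It also fails if it takes over 122 s, if anything falls off the work surface, if the arm or the gripper's body presses on something with over 40 N, if the wrist force passes 120 N, or if a joint passes its speed limit or range.

## Working session

There is one attempt and no reset: what is moved stays moved. The work goes in short steps, Python scripts to look and compute and a tool call to move; the robot and the scene stay as the last step left them, time stands still between calls to the robot, and variables do not carry over. Pictures are saved under pics/ and viewed, and the job is handed in when it is done.

Besides the shell and the picture viewer there is one more tool, called as name(argument=value, ...) on one line, values as JSON. jog_arm: Moves the arm, as the interface text tells. Its arguments: {"type":"object","properties":{"turn":{"type":"array"},"slide":{"type":"array"},"grip":{"type":"array"},"newtons":{"type":"number"}},"required":["turn","slide","grip"]}

```bash
mkdir -p pics
cat > h.py <<'E'
import numpy as np, cv2
from scipy.spatial.transform import Rotation as R
from workcell import bot, eyes, nets
def Rm(r):
    r=np.array(r,float)
    return r if r.shape==(3,3) else (R.from_quat(r).as_matrix() if r.size==4 else R.from_rotvec(r.ravel()).as_matrix())
def cloud(p):
    K=np.array(p["intrinsics"]);D=np.array(p["distortion"],float)
    v,u=np.mgrid[0:400,0:640]
    uv=np.stack([u,v],-1).reshape(-1,1,2).astype(np.float64)
    n=cv2.undistortPoints(uv,K,D).reshape(400,640,2)
    z=p["depth"].astype(float)
    c=np.dstack([n[...,0]*z,n[...,1]*z,z])
    w=c@Rm(p["rotation"]).T+np.array(p["position"])
    w[z<=0]=np.nan
    return w
def toworld(p,x): return Rm(p["rotation"])@np.array(x)+np.array(p["position"])
def save(p,n): cv2.imwrite("pics/"+n,cv2.cvtColor(p["img"],cv2.COLOR_RGB2BGR))
E
python3 - <<'E'
from h import *
np.set_printoptions(precision=4,suppress=True)
s=bot.read_state();print(s)
import pickle
for n in("top","scene"):
    p=eyes.read_camera(n);save(p,n+"0.png");pickle.dump(p,open(n+"0.pkl","wb"))
    print(n,p["position"],p["rotation"],p["intrinsics"],p["distortion"])
    for t in "salt_pot wide_jar square_box butter_dish small_round_board wide_round_board square_board oblong_board bud_vase speckled_bowl".split():
        print(t,[(toworld(p,d["xyz"]).round(4).tolist(),round(d["conf"],2)) for d in nets.search_frame(t,p)])
E
```

```text
{'time': 0.0, 'q': array([ 1.2221,  0.2648,  1.6054, -0.    ,  1.2737, -0.0369]), 'joint_vel': array([-0.0018, -0.0006,  0.0002,  0.0002, -0.0013,  0.0001]), 'joint_torque': array([  0.0004, -51.5105, -36.7326,  -0.0001,   0.0128,  -0.    ]), 'tool_pos': array([0.2068, 0.6418, 0.2469]), 'tcp_rot': array([-1.5592,  0.2451, -0.2445]), 'wrist_force': array([-0.1841, -0.0051,  0.1577]), 'torque': array([ 0.052 , -0.0195,  0.0313]), 'width': 1.0009596810511985}
top [0.4476 0.0961 1.1437] [-2.1685  2.176  -0.1103] [[415.8254   0.     320.076 ]
 [  0.     415.8254 198.1879]
 [  0.       0.       1.    ]] [-0.016  0.     0.     0.     0.   ]
salt_pot [([0.5812, 0.265, 0.154], 0.75)]
wide_jar [([0.5714, 0.2487, 0.1144], 0.73)]
square_box [([0.5701, 0.2479, 0.0823], 0.59)]
butter_dish [([0.7149, 0.4492, 0.0413], 0.66), ([0.5533, 0.2579, 0.0416], 0.6)]
small_round_board [([0.5828, -0.2548, 0.009], 0.77)]
wide_round_board [([0.6583, -0.0076, 0.0082], 0.59)]
square_board [([0.4734, 0.1163, 0.0132], 0.97)]
oblong_board [([0.3814, -0.2848, 0.0105], 0.76), ([0.5821, 0.2608, 0.1535], 0.51)]
bud_vase 
[... 178 characters left out ...]
.4929   0.     325.9601]
 [  0.     392.4929 196.519 ]
 [  0.       0.       1.    ]] [-0.0793  0.      0.      0.      0.    ]
salt_pot [([0.5944, 0.2618, 0.152], 0.61), ([0.6304, 0.2711, 0.038], 0.27)]
wide_jar [([0.6033, 0.2646, 0.1074], 0.52)]
square_box [([0.6077, 0.2605, 0.0712], 0.85), ([0.5849, -0.2559, 0.0102], 0.33)]
butter_dish [([0.7307, 0.4602, 0.0386], 0.8), ([0.6315, 0.2716, 0.0361], 0.76)]
small_round_board [([0.5901, -0.2544, 0.009], 0.61)]
wide_round_board [([0.6671, -0.009, 0.007], 0.7)]
square_board [([0.483, 0.1131, 0.0124], 0.89)]
oblong_board [([0.386, -0.2806, 0.0069], 0.66)]
bud_vase [([0.4216, 0.2955, 0.0565], 0.95)]
speckled_bowl [([0.4669, -0.1052, 0.0287], 0.58)]
```

View pics/top0.png

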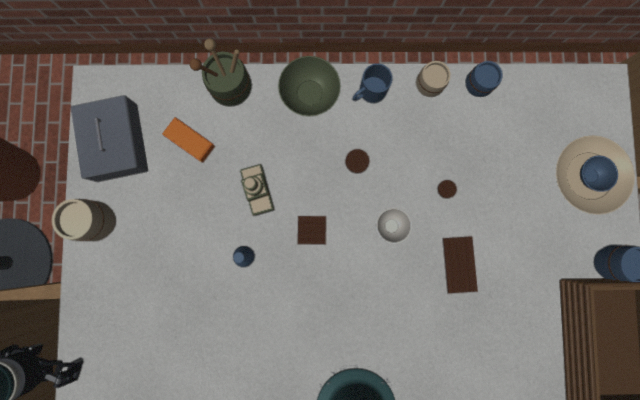

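View pics/scene0.png

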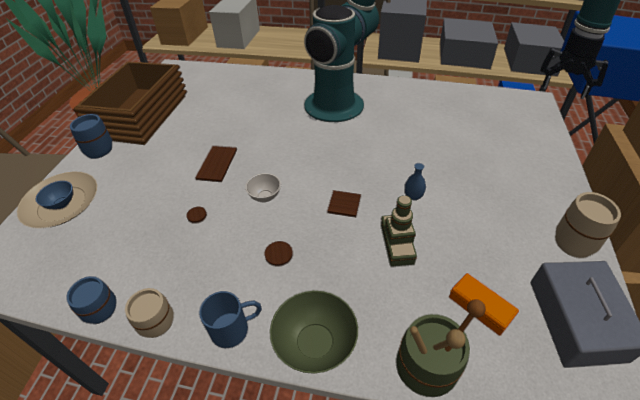

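Top view: stack at (256,188); boards at (312,230) square, (357,160) wide, (447,189) small and (460,264) oblong. The vase is at (243,256), the bowl at (394,225), and the orange look-alike at (188,140). Next I'll measure accurately.

```bash
cat >> h.py <<'E'
def plane(p,uv,z):
    K=np.array(p["intrinsics"]);D=np.array(p["distortion"],float)
    n=cv2.undistortPoints(np.array(uv,float).reshape(-1,1,2),K,D).reshape(-1,2)
    d=np.c_[n,np.ones(len(n))]@Rm(p["rotation"]).T;o=np.array(p["position"])
    t=(z-o[2])/d[:,2]
    return (o+d*t[:,None])[:,:2]
def boards(p):
    im=p["img"].astype(float);w=cloud(p);out={}
    for n,c,r in (("small",(.583,-.255),.05),("wide",(.66,-.008),.055),("square",(.474,.115),.07),("oblong",(.382,-.283),.105)):
        near=np.hypot(w[...,0]-c[0],w[...,1]-c[1])<r
        g=im.mean(2); m=(near&(g<75)).astype(np.uint8)
        k,l,st,ce=cv2.connectedComponentsWithStats(m)
        i=1+np.argmax(st[1:,4]);m=l==i
        v,u=np.nonzero(m);xy=plane(p,np.c_[u,v],.01)
        up=xy.mean(0)
        rect=cv2.minAreaRect((xy*1000).astype(np.float32))
        out[n]=(up.round(4),rect, len(u))
    return out
E
cat > a.py <<'E'
from h import *
import pickle
for n in("top","scene"):
    p=pickle.load(open(n+"0.pkl","rb"))
    for k,v in boards(p).items(): print(n,k,v)
    w=cloud(p); near=np.hypot(w[...,0]-.573,w[...,1]-.253)<.1
    h=w[...,2]
    print(np.histogram(h[near],bins=np.arange(-.01,.18,.005)))
    for nm,lo,hi in(("salt",.150,.17),("jar",.110,.1205),("box",.072,.083),("dish",.034,.045)):
        m=near&(h>lo)&(h<hi);print(n,nm,m.sum(),w[m].mean(0),cv2.minAreaRect((w[m][:,:2]*1000).astype(np.float32)))
    v,u=np.nonzero(near);a,b,c,d=v.min()-10,v.max()+10,u.min()-10,u.max()+10
    im=cv2.cvtColor(p["img"],cv2.COLOR_RGB2BGR)[a:b,c:d];print(a,c)
    cv2.imwrite(f"pics/crop_{n}.png",cv2.resize(im,None,fx=6,fy=6,interpolation=cv2.INTER_NEAREST)[:600,:800])
E
python3 a.py
```

```text
top small (array([ 0.585 , -0.2558]), ((585.32958984375, -255.4644775390625), (46.97966766357422, 47.54655456542969), 88.18267822265625), 256)
top wide (array([ 0.6631, -0.0095]), ((664.13330078125, -9.904266357421875), (60.915374755859375, 64.58076477050781), 89.43194580078125), 428)
top square (array([0.4737, 0.117 ]), ((474.2673034667969, 116.3178482055664), (73.637939453125, 73.25616455078125), 89.79621887207031), 753)
top oblong (array([ 0.3783, -0.2841]), ((378.69488525390625, -284.3213195800781), (146.70346069335938, 80.3843994140625), 3.2360265254974365), 1604)
(array([  11, 1159, 1682,   65,   11,    8,   10,    8,   36,  261,  279,
         10,   11,    8,    7,    7,   43,  121,   21,    6,    5,    4,
          7,   10,   55,   63,    9,    4,    2,    6,    3,    8,   16,
        111,   13,    0,    0]), array([-0.01 , -0.005,  0.   ,  0.005,  0.01 ,  0.015,  0.02 ,  0.025,
        0.03 ,  0.035,  0.04 ,  0.045,  0.05 ,  0.055,  0.06 ,  0.065,
        0.07 ,  0.075,  0.08 ,  0.085,  0.09 ,  0.095,  0.1  ,  0.105,
        0.11 ,  0.115,  0.12 ,  0.125,  0.13 ,  0.135,  0.
[... 1748 characters left out ...]
,  0.125,  0.13 ,  0.135,  0.14 ,  0.145,
        0.15 ,  0.155,  0.16 ,  0.165,  0.17 ,  0.175]))
scene salt 145 [0.58786318 0.26169257 0.15614872] ((585.4348754882812, 262.4861145019531), (30.35489273071289, 31.86312484741211), 36.83157730102539)
scene jar 158 [0.59549947 0.26228687 0.11439856] ((588.9895629882812, 262.015625), (47.0091552734375, 39.669002532958984), 81.8455581665039)
scene box 232 [0.60117043 0.26166767 0.07633379] ((587.2091064453125, 263.74859619140625), (56.04140090942383, 60.07384490966797), 15.965292930603027)
scene dish 450 [0.61854037 0.26846967 0.03861383] ((584.5658569335938, 261.2296142578125), (132.6021270751953, 59.353153228759766), 18.414997100830078)
185 342
```

```bash
cat >> h.py <<'E'
from scipy.optimize import minimize
def proj(p,X):
    Rw=Rm(p["rotation"]);t=-Rw.T@np.array(p["position"])
    uv,_=cv2.projectPoints(np.array(X,float),cv2.Rodrigues(Rw.T)[0],t,np.array(p["intrinsics"]),np.array(p["distortion"],float))
    return uv.reshape(-1,2)
def shape(kind,dims,z0,z1,x,y,a):
    if kind=="disc":
        t=np.linspace(0,2*np.pi,48,endpoint=False);o=np.c_[np.cos(t),np.sin(t)]*dims/2
    else:
        L,W=dims;o=np.array([[1,1],[1,-1],[-1,-1],[-1,1]])*[L/2,W/2]
    c,s=np.cos(a),np.sin(a);o=o@np.array([[c,s],[-s,c]])+[x,y]
    return np.r_[np.c_[o,np.full(len(o),z0)],np.c_[o,np.full(len(o),z1)]]
def fit(p,mask,kind,dims,z0,z1,x0):
    v,u=np.nonzero(mask);a,b,c,d=v.min()-6,v.max()+7,u.min()-6,u.max()+7
    M=mask[a:b,c:d].astype(float);S=8
    def cost(q):
        uv=proj(p,shape(kind,dims,z0,z1,q[0]/1e3,q[1]/1e3,q[2]/100))
        h=cv2.convexHull(uv.astype(np.float32)).reshape(-1,2)-[c,a]
        im=np.zeros((M.shape[0]*S,M.shape[1]*S),np.uint8)
        cv2.fillConvexPoly(im,np.round(((h+.5)*S-.5)*16).astype(np.int32),1,shift=4)
        im=im.reshape(M.shape[0],S,M.shape[1],S).mean((1,3))
        return np.abs(im-M).sum()
    best=None
    for da in ((0,) if kind=="disc" else (-10,0,10)):
        q0=np.array([x0[0]*1e3,x0[1]*1e3,x0[2]*100+da])
        r=minimize(cost,q0,method="Nelder-Mead",options=dict(initial_simplex=q0+np.array([[0,0,0],[5,0,0],[0,5,0],[0,0,8]]),xatol=.05,fatol=.01))
        if best is None or r.fun<best.fun: best=r
    return best.x/[1e3,1e3,100],best.fun/M.sum()
BO=dict(small=("disc",.052,(.583,-.255),.045),wide=("disc",.068,(.66,-.008),.05),square=("box",(.078,.078),(.474,.115),.07),oblong=("box",(.15,.08),(.380,-.283),.105))
def fitboards(p):
    g=p["img"].astype(float);w=cloud(p)
    for n,(k,dm,c,r) in BO.items():
        near=np.hypot(w[...,0]-c[0],w[...,1]-c[1])<r
        hi=np.median(g[near&(g.mean(2)>90)].mean(1));lo=np.median(g[near&(g.mean(2)<60)].mean(1))
        m=(near&(g.mean(2)<(hi+lo)/2)).astype(np.uint8)
        _,l,st,_=cv2.connectedComponentsWithStats(m);m=l==1+np.argmax(st[1:,4])
        print(n,*[np.round(q,4) for q in fit(p,m,k,dm,0,.01,(*c,0))])
def plan(x,y,z,psi=None):
    """psi: direction of jaw (tool z); prints slide & turn from measured state"""
    s=bot.read_state();Rc=Rm(s["tcp_rot"]);cur=np.arctan2(Rc[1,2],Rc[0,2])
    if psi is None: psi=cur
    psi=cur+(psi-cur+np.pi/2)%np.pi-np.pi/2
    c,q=np.cos(psi),np.sin(psi)
    Rt=np.array([[q,0,c],[-c,0,q],[0,-1,0]])
    d=np.array([x,y,z])-s["tool_pos"]
    print("t",round(s["time"],2),"pos",np.round(s["tool_pos"],4),"psi",round(cur,4),"->",round(psi,4),"q6",round(s["q"][5],3))
    print(" slide cur axes mm",np.round(Rc.T@d*1000,1)," slide tgt axes",np.round(Rt.T@d*1000,1),"turn",np.round(R.from_matrix(Rc.T@Rt).as_rotvec(),4))
E
python3 - <<'E'
from h import *
import pickle
for n in("top","scene"):
    p=pickle.load(open(n+"0.pkl","rb"));print(n);fitboards(p)
plan(.582,.261,.25)
E
```

```text
top
small [ 0.5855 -0.2574  0.0425] 0.0785
wide [ 0.6645 -0.0099 -0.0059] 0.0596
square [ 0.4741  0.1158 -0.0054] 0.0602
oblong [ 0.3789 -0.2856  0.0578] 0.0412
scene
small [ 0.5855 -0.257   0.0177] 0.09
wide [ 0.6644 -0.0105  0.0477] 0.0566
square [ 0.4746  0.1164 -0.0175] 0.0617
oblong [ 0.3792 -0.2847  0.0584] 0.0462
t 1.1 pos [0.2071 0.6425 0.2483] psi 1.2589 -> 1.2589 q6 -0.037
 slide cur axes mm [ 473.9   -1.7 -248. ]  slide tgt axes [ 473.9   -1.7 -248. ] turn [-0.  0. -0.]
```

View pics/crop_scene.png

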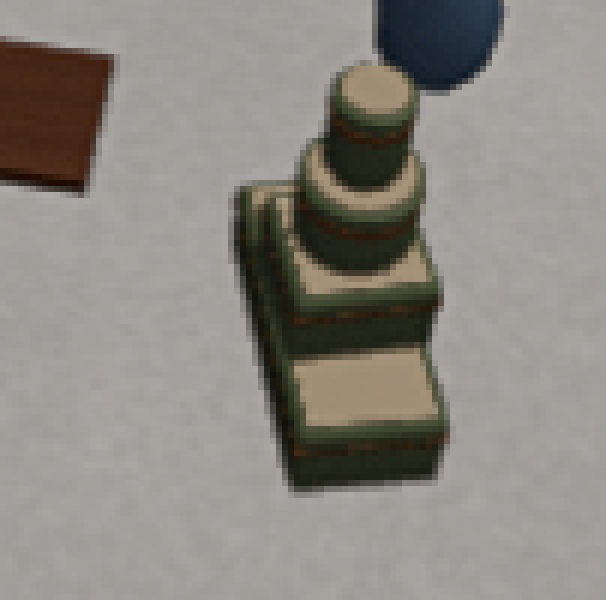

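Board poses from both cameras agree to within 1 mm. Moving above the salt pot.

jog_arm(turn=[[0,0,0],[0,0,0],[0,0,0],[0,0,0],[0,0,0]], slide=[[43,0,-22.5],[43,0,-22.5],[43,0,-22.5],[43,0,-22.5],[43,0,-22.5]], grip=[100,100,100,100,100])

```text
time: 1.6
tool_pos: [0.3782, 0.468, 0.2485]
tcp_rot: [-1.556, 0.244, -0.245]
wrist_force: [1.2, 1.2, -0.8]
width: 1.003
```

jog_arm(turn=[[0,0,0],[0,0,0],[0,0,0],[0,0,0],[0,0,0]], slide=[[43,0,-22.5],[43,0,-22.5],[43,0,-22.5],[43,0,-22.5],[43,0,-22.5]], grip=[100,100,100,100,100])

```text
time: 2.1
tool_pos: [0.5485, 0.2948, 0.2486]
tcp_rot: [-1.556, 0.244, -0.245]
wrist_force: [-0.1, 0.7, -0.4]
width: 0.998
```

Run:
```python
from h import *
plan(.583,.2615,.144)
print(bot.read_state()["wrist_force"])
```

```text
t 2.1 pos [0.5485 0.2948 0.2486] psi 1.2589 -> 1.2589 q6 -0.806
 slide cur axes mm [ 43.  104.6 -21.2]  slide tgt axes [ 43.  104.6 -21.1] turn [-0.0006 -0.      0.0004]
[-0.12012842  0.65316269 -0.38221055]
```

jog_arm(turn=[[0,0,0],[0,0,0],[0,0,0],[0,0,0]], slide=[[43,0,-21],[0,40,0],[0,40,0],[0,24,0]], grip=[100,100,100,100])

```text
time: 2.5
tool_pos: [0.5807, 0.2617, 0.1409]
tcp_rot: [-1.559, 0.249, -0.243]
wrist_force: [-1.0, 0.1, -0.3]
width: 1.006
```

Run:
```python
from h import *
plan(.583,.2615,.144)
for n in("top","scene"):
    p=eyes.read_camera(n);save(p,n+"1.png")
    cv2.imwrite(f"pics/c1{n}.png",cv2.resize(cv2.cvtColor(p["img"],cv2.COLOR_RGB2BGR)[120:320,180:480],None,fx=2.6,fy=2.6))
```

```text
t 2.5 pos [0.5807 0.2617 0.1409] psi 1.2574 -> 1.2574 q6 -0.873
 slide cur axes mm [ 2.3 -3.1  0.5]  slide tgt axes [ 2.3 -3.1  0.5] turn [ 0.0025 -0.     -0.0031]
```

View pics/c1scene.png

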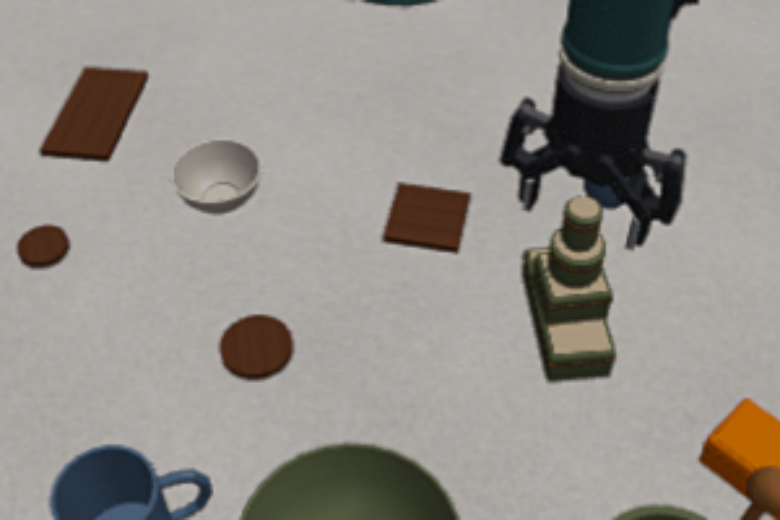

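The fingers straddle the pot correctly: tips at about (530,205) and (635,245) in the crop, lid at (582,208). I'll trim the height and close gently.

jog_arm(turn=[[0,0,0],[0,0,0],[0,0,0],[0,0,0],[0,0,0]], slide=[[1,-3,0.5],[0,0,0],[0,0,0],[0,0,0],[0,0,0]], grip=[60,48,42,38,34], newtons=25)

```text
time: 3.1
tool_pos: [0.5839, 0.2638, 0.1494]
tcp_rot: [-1.556, 0.242, -0.247]
wrist_force: [-1.0, -0.3, 6.1]
width: 0.364
```

jog_arm(turn=[[0,0,0],[0,0,0],[0,0,0],[0,0,0],[0,0,0]], slide=[[0,0,0],[0,0,0],[0,0,0],[0,0,0],[0,0,0]], grip=[30,25,20,20,20], newtons=25)

```text
time: 3.6
tool_pos: [0.5839, 0.2638, 0.1494]
tcp_rot: [-1.555, 0.243, -0.247]
wrist_force: [-0.6, -0.0, 5.3]
width: 0.363
```

jog_arm(turn=[[0,0,0],[0,0,0],[0,0,0],[0,0,0],[0,0,0]], slide=[[0,-2,0],[0,-4,0],[0,-14,0],[0,-20,0],[0,0,0]], grip=[20,20,20,20,20])

```text
time: 4.1
tool_pos: [0.5851, 0.2643, 0.1914]
tcp_rot: [-1.554, 0.24, -0.249]
wrist_force: [0.3, 0.7, 0.0]
width: 0.365
```

Run:
```python
from h import *
s=bot.read_state();print(s["wrist_force"],s["width"])
plan(.5855,-.2572,.19)
for n in("top","scene"):
    p=eyes.read_camera(n);save(p,n+"2.png")
    cv2.imwrite(f"pics/c2{n}.png",cv2.resize(cv2.cvtColor(p["img"],cv2.COLOR_RGB2BGR)[120:320,330:480],None,fx=3,fy=3))
```

```text
[0.27416419 0.65263544 0.01139954] 0.3650874375048594
t 4.1 pos [0.5851 0.2643 0.1914] psi 1.2591 -> 1.2591 q6 -0.874
 slide cur axes mm [ 1.603e+02  1.000e-01 -4.963e+02]  slide tgt axes [ 160.3    1.4 -496.3] turn [-0.0042 -0.      0.005 ]
```

View pics/c2scene.png

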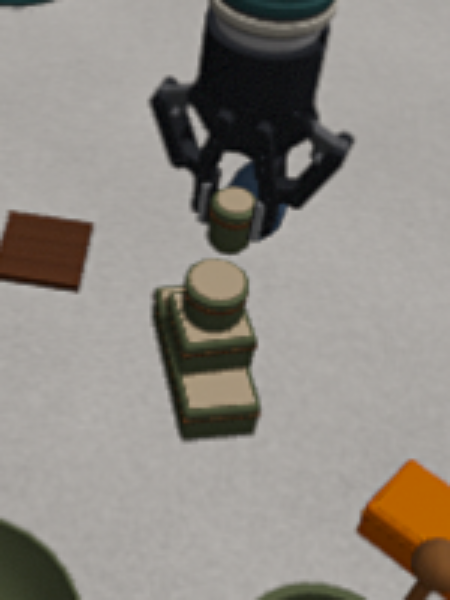

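The pot is held and clear of the jar. Next I'll compare the held lid's camera position with the tool position to check for camera bias.

```bash
cat >> h.py <<'E'
def lid(p,c,r,z,col=True,tol=.008):
    """centre of sand lid panel at height z near c"""
    im=p["img"].astype(float);w=cloud(p)
    m=(np.hypot(w[...,0]-c[0],w[...,1]-c[1])<r)&(abs(w[...,2]-z)<tol)
    if col:
        sand=(im[...,0]>im[...,2]*1.25)&(im[...,0]>100);m&=sand
    v,u=np.nonzero(m)
    xy=plane(p,np.c_[u,v],z)
    return xy.mean(0).round(4),cv2.minAreaRect((xy*1000).astype(np.float32)),len(u),w[m].mean(0).round(4),m
E
python3 - <<'E'
from h import *
import pickle
for n in("top","scene"):
    p=pickle.load(open(n+"0.pkl","rb"))
    print("orig",n,lid(p,(.583,.2615),.03,.158)[:4])
p=eyes.read_camera("scene");s=bot.read_state();print(s["tool_pos"])
print(lid(p,s["tool_pos"],.04,.2,tol=.015)[:4])
p=eyes.read_camera("top")
print("jar top",lid(p,(.583,.261),.04,.116)[:4])
p=eyes.read_camera("scene")
print("jar sc",lid(p,(.583,.261),.04,.116)[:4])
E
```

```text
orig top (array([0.5822, 0.2624]), ((582.5393676757812, 259.0842590332031), (19.907062530517578, 28.671051025390625), 18.490848541259766), 43, array([0.5821, 0.2623, 0.1583]))
orig scene (array([0.585 , 0.2626]), ((584.988037109375, 262.6808166503906), (20.84445571899414, 24.29798126220703), 10.43174934387207), 80, array([0.5844, 0.2626, 0.1574]))
[0.58276788 0.26333571 0.18717999]
(array([0.5883, 0.2644]), ((588.187744140625, 264.808349609375), (20.713605880737305, 25.13905143737793), 10.47158432006836), 85, array([0.5845, 0.2647, 0.1965]))Traceback (most recent call last):
  File "<stdin>", line 9, in <module>
  File "h.py", line 91, in lid
    xy=plane(p,np.c_[u,v],z)
  File "h.py", line 21, in plane
    n=cv2.undistortPoints(np.array(uv,float).reshape(-1,1,2),K,D).reshape(-1,2)
      ~~~~~~~~~~~~~~~~~~~^^^^^^^^^^^^^^^^^^^^^^^^^^^^^^^^^^^^^^^^
cv2.error: OpenCV(4.12.0) /io/opencv/modules/calib3d/src/undistort.dispatch.cpp:347: error: (-215:Assertion failed) CV_IS_MAT(_src) && CV_IS_MAT(_dst) && (_src->rows == 1 || _src->cols == 1) && (_dst->rows == 1 || _dst->cols == 1) && _src->cols + _src->rows - 1 == _dst->rows + _dst->cols - 1 && (CV_MAT_TYPE(_src->type) == CV_32FC2 || CV_MAT_TYPE(_src->type) == CV_64FC2) && (CV_MAT_TYPE(_dst->type) == CV_32FC2 || CV_MAT_TYPE(_dst->type) == CV_64FC2) in function 'cvUndistortPointsInternal'
```

jog_arm(turn=[[0,0,0],[0,0,0],[0,0,0],[0,0,0],[0,0,0]], slide=[[6,0,-20],[13,0,-40],[16,0,-48],[16,0,-48],[16,0,-48]], grip=[20,20,20,20,20])

```text
time: 4.8
tool_pos: [0.583, 0.0489, 0.186]
tcp_rot: [-1.557, 0.246, -0.243]
wrist_force: [1.3, -0.1, -2.1]
width: 0.368
```

jog_arm(turn=[[0,0,0],[0,0,0],[0,0,0],[0,0,0],[0,0,0]], slide=[[16,0,-48],[16,0,-48],[16,0,-48],[16,0,-48],[13,0,-40]], grip=[20,20,20,20,20])

```text
time: 5.3
tool_pos: [0.5851, -0.194, 0.186]
tcp_rot: [-1.557, 0.247, -0.244]
wrist_force: [0.5, 0.8, -1.3]
width: 0.368
```

jog_arm(turn=[[0,0,0],[0,0,0],[0,0,0],[0,0,0]], slide=[[10,30,-34],[6,40,-26],[0,0,0],[0,0,0]], grip=[20,20,20,20])

```text
time: 5.7
tool_pos: [0.581, -0.2533, 0.1146]
tcp_rot: [-1.555, 0.25, -0.242]
wrist_force: [0.1, -0.9, -0.2]
width: 0.365
```

Run:
```python
from h import *
for i in range(4):
    plan(.5855,-.2572,.0435);p=eyes.read_camera("scene")
s=bot.read_state();print(s["width"],s["wrist_force"])
print(lid(p,s["tool_pos"],.04,s["tool_pos"][2]+.01,tol=.015)[:4])
save(p,"s3.png")
p=eyes.read_camera("top")
w=cloud(p);m=(np.hypot(w[...,0]-.583,w[...,1]-.261)<.04)&(w[...,2]>.108)&(w[...,2]<.125);print("jar",m.sum(),w[m].mean(0),cv2.minAreaRect((w[m][:,:2]*1000).astype(np.float32)))
```

```text
t 5.7 pos [ 0.581  -0.2533  0.1146] psi 1.2572 -> 1.2572 q6 -1.708
 slide cur axes mm [ 5.9 71.  -2.5]  slide tgt axes [ 5.5 71.1 -2.4] turn [-0.0012  0.     -0.0054]
t 5.75 pos [ 0.5826 -0.2531  0.1165] psi 1.2585 -> 1.2585 q6 -1.708
 slide cur axes mm [ 4.2 73.  -3.1]  slide tgt axes [ 4.1 73.  -3. ] turn [-0.0007  0.     -0.0018]
t 5.8 pos [ 0.5836 -0.253   0.1179] psi 1.2594 -> 1.2594 q6 -1.708
 slide cur axes mm [ 3.1 74.4 -3.4]  slide tgt axes [ 3.1 74.4 -3.4] turn [-0.0003 -0.      0.0007]
t 5.85 pos [ 0.5841 -0.253   0.1187] psi 1.2601 -> 1.2601 q6 -1.708
 slide cur axes mm [ 2.4 75.2 -3.6]  slide tgt axes [ 2.6 75.2 -3.6] turn [0.     0.     0.0022]
0.3681104763437005 [-0.23306555  0.14268619 -0.80698104]
(array([ 0.5905, -0.2537]), ((590.7896118164062, -254.75125122070312), (24.764177322387695, 11.458434104919434), 42.268558502197266), 31, array([ 0.5883, -0.2555,  0.1268]))
jar 292 [0.58241129 0.26140651 0.11567862] ((583.1737670898438, 261.7693176269531), (47.13930130004883, 45.73664093017578), 89.80534362792969)
```

jog_arm(turn=[[0,0,0],[0,0,0],[0,0,0],[0,0,0],[0,0,0]], slide=[[2.4,20,-3.5],[0,20,0],[0,8,0],[0,0,0],[0,0,0]], grip=[20,20,20,20,20])

```text
time: 6.45
tool_pos: [0.5849, -0.2575, 0.0703]
tcp_rot: [-1.557, 0.243, -0.245]
wrist_force: [0.5, 0.3, 0.0]
width: 0.362
```

jog_arm(turn=[[0,0,0],[0,0,0],[0,0,0],[0,0,0],[0,0,0]], slide=[[0,0,0],[0,0,0],[0,0,0],[0,0,0],[0,0,0]], grip=[20,20,20,20,20])

```text
time: 6.95
tool_pos: [0.5842, -0.2578, 0.0694]
tcp_rot: [-1.557, 0.245, -0.245]
wrist_force: [-0.8, 0.0, -0.6]
width: 0.366
```

```bash
cat >> h.py <<'E'
def crop(p,n,c,r,z=.02,f=5):
    u,v=proj(p,[[*c,z]])[0].astype(int)
    im=cv2.cvtColor(p["img"],cv2.COLOR_RGB2BGR)[max(v-r,0):v+r,max(u-r,0):u+r]
    cv2.imwrite("pics/"+n,cv2.resize(im,None,fx=f,fy=f,interpolation=cv2.INTER_CUBIC)); print("crop origin",max(u-r,0),max(v-r,0),"x",f)
E
python3 - <<'E'
from h import *
p=eyes.read_camera("scene");crop(p,"s4.png",(.585,-.257),50)
plan(.5855,-.2572,.0435)
print(bot.read_state()["wrist_force"])
E
```

```text
crop origin 144 160 x 5
t 7.0 pos [ 0.5842 -0.2577  0.0694] psi 1.2589 -> 1.2589 q6 -1.713
 slide cur axes mm [ 1.1 25.9  0.9]  slide tgt axes [ 1.1 25.9  0.9] turn [0.     0.     0.0001]
[ 0.01339996  0.25840449 -0.31060532]
```

View pics/s4.png

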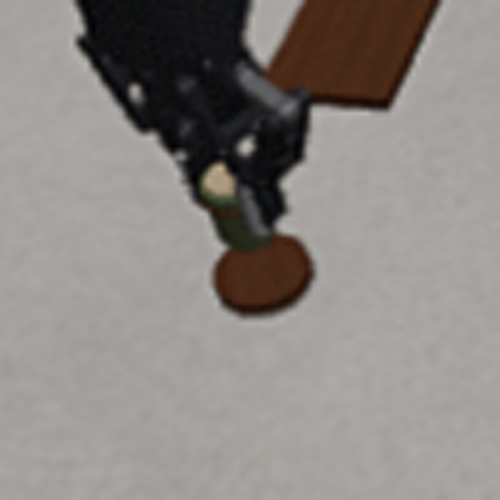

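The pot (crop 240,210) hangs just over the small board (265,275), with perspective lean only. Descending gently.

jog_arm(turn=[[0,0,0],[0,0,0],[0,0,0],[0,0,0],[0,0,0]], slide=[[1,8,1],[0,8,0],[0,5,0],[0,2,0],[0,0,0]], grip=[20,20,20,20,20])

```text
time: 7.5
tool_pos: [0.5849, -0.2568, 0.0453]
tcp_rot: [-1.556, 0.246, -0.243]
wrist_force: [-0.3, 0.3, -0.7]
width: 0.368
```

jog_arm(turn=[[0,0,0],[0,0,0],[0,0,0],[0,0,0],[0,0,0]], slide=[[0,0,0],[0,0,0],[0,0,0],[0,0,0],[0,0,0]], grip=[20,20,20,20,20])

```text
time: 8.0
tool_pos: [0.5856, -0.2571, 0.0465]
tcp_rot: [-1.557, 0.244, -0.245]
wrist_force: [-0.3, 0.8, -0.2]
width: 0.368
```

jog_arm(turn=[[0,0,0],[0,0,0],[0,0,0]], slide=[[0,1,0],[0,0,0],[0,0,0]], grip=[20,20,20])

```text
time: 8.3
tool_pos: [0.5854, -0.257, 0.0452]
tcp_rot: [-1.557, 0.245, -0.245]
wrist_force: [0.1, -1.3, -0.8]
width: 0.364
```

jog_arm(turn=[[0,0,0],[0,0,0],[0,0,0]], slide=[[0,1,0],[0,0,0],[0,0,0]], grip=[20,20,20])

```text
time: 8.6
tool_pos: [0.5854, -0.257, 0.0442]
tcp_rot: [-1.557, 0.245, -0.245]
wrist_force: [-0.1, 0.3, -0.2]
width: 0.366
```

jog_arm(turn=[[0,0,0],[0,0,0],[0,0,0]], slide=[[0,0.6,0],[0,0,0],[0,0,0]], grip=[20,20,20])

```text
time: 8.9
tool_pos: [0.5854, -0.257, 0.0436]
tcp_rot: [-1.557, 0.245, -0.245]
wrist_force: [0.4, 0.6, -1.6]
width: 0.365
```

jog_arm(turn=[[0,0,0],[0,0,0],[0,0,0]], slide=[[0,0.6,0],[0,0,0],[0,0,0]], grip=[20,20,20])

```text
time: 9.2
tool_pos: [0.5856, -0.2571, 0.0435]
tcp_rot: [-1.557, 0.245, -0.245]
wrist_force: [-2.1, -0.1, 3.2]
width: 0.359
```

jog_arm(turn=[[0,0,0],[0,0,0],[0,0,0]], slide=[[0,0.6,0],[0,0,0],[0,0,0]], grip=[20,20,20])

```text
time: 9.5
tool_pos: [0.5856, -0.2571, 0.0435]
tcp_rot: [-1.557, 0.244, -0.245]
wrist_force: [-2.9, 0.4, 6.8]
width: 0.364
```

Contact is at the predicted height. Easing off and releasing.

jog_arm(turn=[[0,0,0],[0,0,0],[0,0,0],[0,0,0],[0,0,0]], slide=[[0,-0.6,0],[0,0,0],[0,0,0],[0,0,0],[0,0,0]], grip=[20,40,44,50,60])

```text
time: 10.0
tool_pos: [0.5854, -0.257, 0.0428]
tcp_rot: [-1.557, 0.245, -0.245]
wrist_force: [-0.6, -0.3, -0.4]
width: 0.604
```

jog_arm(turn=[[0,0,0],[0,0,0],[0,0,0],[0,0,0],[0,0,0]], slide=[[0,-3,0],[0,-15,0],[0,-30,0],[0,-45,0],[0,-40,0]], grip=[75,80,90,100,100])

```text
time: 10.5
tool_pos: [0.5856, -0.2571, 0.1789]
tcp_rot: [-1.557, 0.244, -0.245]
wrist_force: [1.9, -0.1, 0.2]
width: 1.005
```

jog_arm(turn=[[0,0,0],[0,0,0],[0,0,0],[0,0,0],[0,0,0]], slide=[[-16,0,48],[-16,0,48],[-16,0,48],[-16,0,48],[-16,0,48]], grip=[100,100,100,100,100])

```text
time: 11.0
tool_pos: [0.5831, -0.0053, 0.1779]
tcp_rot: [-1.557, 0.243, -0.247]
wrist_force: [0.7, 0.1, 0.7]
width: 1.0
```

```bash
cat >> h.py <<'E'
def relfit(p,kind,dims,z0,z1,c,r,thr=None,yaw=0):
    """silhouette fit of green/sand piece by colour against grey table / brown board"""
    im=p["img"].astype(float);w=cloud(p)
    return None
E
python3 - <<'E'
from h import *
c=(.5855,-.2572)
for n in("top","scene"):
    p=eyes.read_camera(n);crop(p,n+"5.png",c,40,f=7)
    w=cloud(p);near=np.hypot(w[...,0]-c[0],w[...,1]-c[1])<.035
    m=near&(w[...,2]>.046)&(w[...,2]<.06);print(n,m.sum(),w[m].mean(0),cv2.minAreaRect((w[m][:,:2]*1000).astype(np.float32)))
    print(lid(p,c,.03,.052)[:4])
    mm=near&(w[...,2]>.02)&(w[...,2]<.06);print(fit(p,mm,"disc",.032,.018,.052,(*c,0)))
c=(.583,.2615)
for n in("top","scene"):
    p=eyes.read_camera(n)
    print("jar",lid(p,c,.03,.116)[:4]);crop(p,n+"6.png",c,40,f=7,z=.08)
    w=cloud(p);near=np.hypot(w[...,0]-c[0],w[...,1]-c[1])<.04
    m=near&(w[...,2]>.106)&(w[...,2]<.125);print(n,m.sum(),w[m].mean(0),cv2.minAreaRect((w[m][:,:2]*1000).astype(np.float32)))
    print(fit(p,near&(w[...,2]>.088)&(w[...,2]<.125),"disc",.048,.086,.116,(*c,0)))
plan(.583,.263,.19)
E
```

```text
crop origin 408 147 x 7
top 118 [ 0.58536284 -0.25353377  0.05106634] ((585.3385620117188, -253.67819213867188), (30.510364532470703, 30.447450637817383), 82.29153442382812)
(array([ 0.5856, -0.2555]), ((586.8310546875, -254.6685028076172), (21.393465042114258, 21.385034561157227), 89.82344055175781), 58, array([ 0.5856, -0.2555,  0.0519]))
(array([ 0.58578349, -0.2546046 , -0.02331142]), np.float64(0.0902317880794702))
crop origin 154 170 x 7
scene 98 [ 0.58871998 -0.25305268  0.05014111] ((587.3734741210938, -254.10958862304688), (30.34811782836914, 30.65665626525879), 46.05123519897461)
(array([ 0.5878, -0.2543]), ((588.5846557617188, -254.7246856689453), (20.990190505981445, 25.965980529785156), 10.502256393432617), 56, array([ 0.587 , -0.2549,  0.051 ]))
(array([ 0.58673936, -0.25457769,  0.02875302]), np.float64(0.16435185185185186))
jar (array([0.5847, 0.2618]), ((585.19140625, 263.02301025390625), (35.79310989379883, 39.8036994934082), 78.16020965576172), 123, array([0.5846, 0.2617, 0.1165]))
crop origin 214 146 x 7
top 295 [0.58213006 0.26138098 0.11577697] ((582.6500854492188, 261.9626770019531), (46.068092346191406, 46.977359771728516), 60.87889862060547)
(array([0.58296559, 0.26232249, 0.0012339 ]), np.float64(0.06503781847133758))
jar (array([0.5856, 0.2631]), ((585.6202392578125, 263.0276794433594), (35.79972839355469, 41.04582977294922), 10.392840385437012), 201, array([0.585 , 0.2631, 0.1154]))
crop origin 359 182 x 7
scene 316 [0.58922857 0.2622706  0.11411607] ((586.3121948242188, 262.656494140625), (46.83367919921875, 48.11017608642578), 72.28754425048828)
(array([0.58534373, 0.26234498, 0.04589482]), np.float64(0.11329958920187794))
t 11.2 pos [ 0.5833 -0.0059  0.1774] psi 1.2622 -> 1.2622 q6 -1.314
 slide cur axes mm [-81.9 -12.7 256.1]  slide tgt axes [-81.9 -12.6 256.1] turn [0.0001 0.     0.0018]
```

View pics/top5.png

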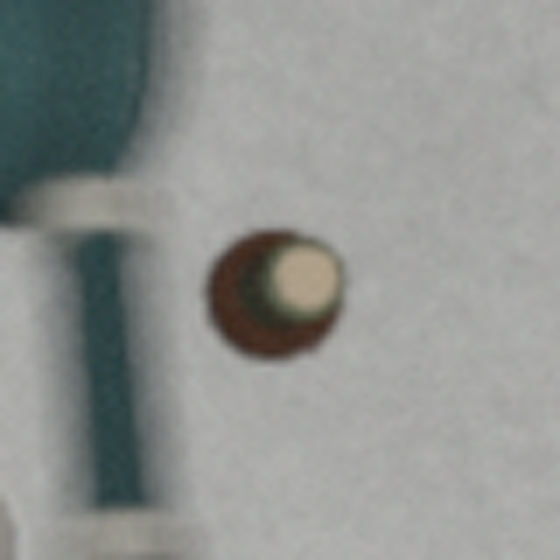

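View pics/scene5.png

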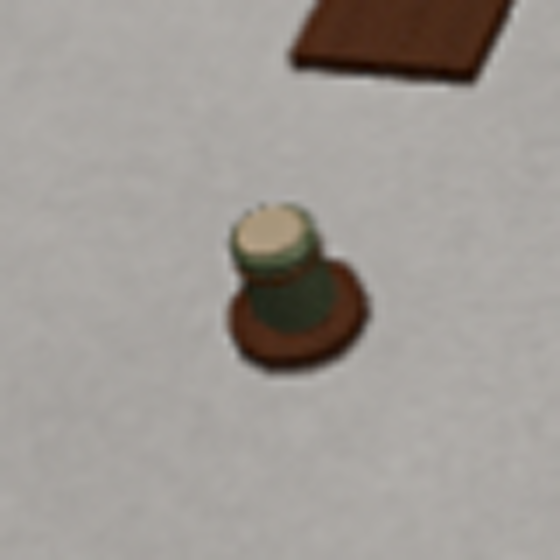

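The salt pot stands upright about 2 mm from the middle of its board, well within the 10 mm margin. Jar next.

jog_arm(turn=[[0,0,0],[0,0,0],[0,0,0],[0,0,0],[0,0,0]], slide=[[-16,0,48],[-16,0,48],[-16,0,48],[-15,0,46],[-12,0,40]], grip=[100,100,100,100,100])

```text
time: 11.7
tool_pos: [0.583, 0.2334, 0.1769]
tcp_rot: [-1.557, 0.245, -0.247]
wrist_force: [-0.1, -0.2, -0.2]
width: 0.996
```

jog_arm(turn=[[0,0,0],[0,0,0],[0,0,0],[0,0,0],[0,0,0]], slide=[[-6,0,26],[0,20,0],[0,0,0],[0,0,0],[0,0,0]], grip=[100,100,100,100,100])

```text
time: 12.2
tool_pos: [0.5853, 0.2583, 0.1569]
tcp_rot: [-1.557, 0.246, -0.247]
wrist_force: [-0.9, 1.0, -0.2]
width: 1.0
```

Run:
```python
from h import *
plan(.584,.263,.104)
```

```text
t 12.2 pos [0.5853 0.2583 0.1569] psi 1.2569 -> 1.2569 q6 -0.88
 slide cur axes mm [-2.7 52.9  4.1]  slide tgt axes [-2.7 52.9  4.1] turn [-0.0003 -0.      0.0008]
```

jog_arm(turn=[[0,0,0],[0,0,0],[0,0,0],[0,0,0],[0,0,0]], slide=[[-2.7,15,4],[0,20,0],[0,13,0],[0,3,0],[0,0,0]], grip=[100,100,100,100,100])

```text
time: 12.7
tool_pos: [0.5825, 0.2639, 0.104]
tcp_rot: [-1.558, 0.246, -0.244]
wrist_force: [0.4, -0.6, -0.1]
width: 1.001
```

jog_arm(turn=[[0,0,0],[0,0,0],[0,0,0],[0,0,0],[0,0,0]], slide=[[0,0,0],[0,0,0],[0,0,0],[0,0,0],[0,0,0]], grip=[90,80,70,66,63])

```text
time: 13.2
tool_pos: [0.5832, 0.2644, 0.1054]
tcp_rot: [-1.557, 0.244, -0.245]
wrist_force: [0.3, 0.2, 0.5]
width: 0.629
```

jog_arm(turn=[[0,0,0],[0,0,0],[0,0,0],[0,0,0],[0,0,0]], slide=[[0,0,0],[0,0,0],[0,0,0],[0,0,0],[0,0,0]], grip=[60,58,56,50,40], newtons=30)

```text
time: 13.7
tool_pos: [0.5833, 0.2643, 0.1054]
tcp_rot: [-1.557, 0.244, -0.245]
wrist_force: [-0.4, -1.5, 3.4]
width: 0.548
```

jog_arm(turn=[[0,0,0],[0,0,0],[0,0,0],[0,0,0],[0,0,0]], slide=[[0,-1,0],[0,-3,0],[0,-8,0],[0,-15,0],[0,-15,0]], grip=[40,40,40,40,40])

```text
time: 14.2
tool_pos: [0.5832, 0.2644, 0.1484]
tcp_rot: [-1.557, 0.245, -0.245]
wrist_force: [0.1, -0.7, -0.2]
width: 0.555
```

jog_arm(turn=[[0,0,0],[0,0,0],[0,0,0],[0,0,0],[0,0,0]], slide=[[0,-8,0],[0,0,0],[0,0,0],[0,0,0],[0,0,0]], grip=[40,40,40,40,40])

```text
time: 14.7
tool_pos: [0.5825, 0.264, 0.1541]
tcp_rot: [-1.558, 0.246, -0.244]
wrist_force: [-0.5, -0.7, -2.0]
width: 0.551
```

Run:
```python
from h import *
p=eyes.read_camera("scene");crop(p,"s7.png",(.583,.262),60,z=.1)
s=bot.read_state();print(s["wrist_force"],s["width"])
plan(.6645,-.0102,.0374)
print(lid(p,s["tool_pos"],.05,s["tool_pos"][2]+.0106,tol=.012)[:4])
```

```text
crop origin 340 156 x 5
[-0.22517018 -1.13176252 -1.56646774] 0.5481480135629074
t 14.75 pos [0.5825 0.2641 0.1542] psi 1.259 -> 1.259 q6 -0.872
 slide cur axes mm [ 162.3  116.8 -235.8]  slide tgt axes [ 162.2  116.8 -235.9] turn [ 0.0011 -0.     -0.0012]
(array([0.5853, 0.2644]), ((585.1041870117188, 264.315673828125), (38.67040252685547, 41.289459228515625), 10.427969932556152), 220, array([0.5848, 0.2644, 0.1642]))
```

View pics/s7.png

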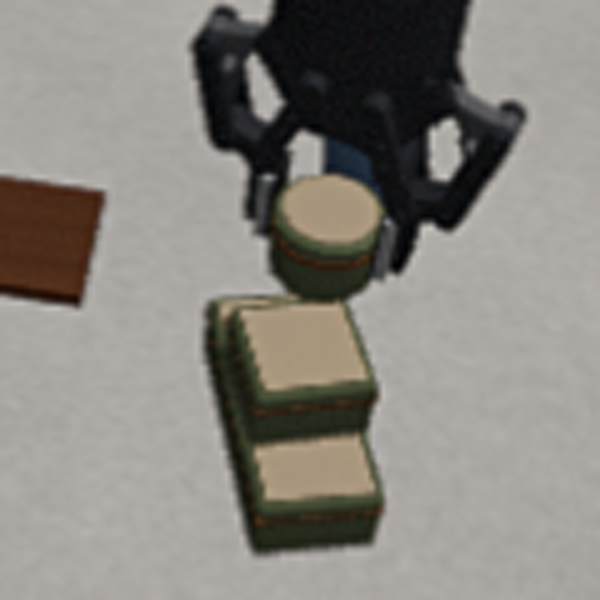

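The jar is held level, and the box and dish below are undisturbed. Carrying it to the wide board.

jog_arm(turn=[[0,0,0],[0,0,0],[0,0,0],[0,0,0],[0,0,0]], slide=[[14,0,-20],[25,0,-36],[28,0,-41],[28,0,-41],[28,10,-41]], grip=[40,40,40,40,40])

```text
time: 15.25
tool_pos: [0.6464, 0.0552, 0.1464]
tcp_rot: [-1.556, 0.242, -0.246]
wrist_force: [1.1, 0.1, -0.5]
width: 0.556
```

jog_arm(turn=[[0,0,0],[0,0,0],[0,0,0],[0,0,0],[0,0,0]], slide=[[25,20,-36],[14,25,-21],[0,20,0],[0,10,0],[0,0,0]], grip=[40,40,40,40,40])

```text
time: 15.75
tool_pos: [0.6627, -0.0092, 0.0676]
tcp_rot: [-1.557, 0.249, -0.241]
wrist_force: [0.4, -0.1, -0.8]
width: 0.552
```

jog_arm(turn=[[0,0,0],[0,0,0],[0,0,0],[0,0,0],[0,0,0]], slide=[[0,0,0],[0,0,0],[0,0,0],[0,0,0],[0,0,0]], grip=[40,40,40,40,40])

```text
time: 16.25
tool_pos: [0.6651, -0.0091, 0.071]
tcp_rot: [-1.557, 0.243, -0.245]
wrist_force: [0.1, -0.3, -2.0]
width: 0.552
```

Run:
```python
from h import *
plan(.664,-.0105,.0374)
```

```text
t 16.25 pos [ 0.6651 -0.0091  0.071 ] psi 1.2594 -> 1.2594 q6 -1.311
 slide cur axes mm [-0.6 33.6 -1.6]  slide tgt axes [-0.6 33.6 -1.6] turn [-0.0003 -0.      0.0011]
```

jog_arm(turn=[[0,0,0],[0,0,0],[0,0,0],[0,0,0],[0,0,0]], slide=[[-0.6,10,-1.5],[0,10,0],[0,7,0],[0,3,0],[0,1,0]], grip=[40,40,40,40,40])

```text
time: 16.75
tool_pos: [0.6629, -0.0106, 0.0379]
tcp_rot: [-1.557, 0.246, -0.243]
wrist_force: [0.8, 0.0, -1.6]
width: 0.549
```

jog_arm(turn=[[0,0,0],[0,0,0],[0,0,0],[0,0,0],[0,0,0]], slide=[[0,0,0],[0,0,0],[0,0,0],[0,0,0],[0,0,0]], grip=[40,40,40,40,40])

```text
time: 17.25
tool_pos: [0.6638, -0.0107, 0.0395]
tcp_rot: [-1.557, 0.244, -0.245]
wrist_force: [-0.3, -0.4, -1.5]
width: 0.552
```

jog_arm(turn=[[0,0,0],[0,0,0],[0,0,0]], slide=[[0,1,0],[0,0.5,0],[0,0,0]], grip=[40,40,40])

```text
time: 17.55
tool_pos: [0.6635, -0.0106, 0.0375]
tcp_rot: [-1.557, 0.245, -0.244]
wrist_force: [0.4, -0.3, -0.1]
width: 0.557
```

jog_arm(turn=[[0,0,0],[0,0,0],[0,0,0]], slide=[[0,0.6,0],[0,0,0],[0,0,0]], grip=[40,40,40])

```text
time: 17.85
tool_pos: [0.6637, -0.0106, 0.0374]
tcp_rot: [-1.557, 0.245, -0.245]
wrist_force: [-1.6, -0.0, 3.4]
width: 0.546
```

Contact. Releasing and moving off, with a jaw turn toward the box's orientation.

jog_arm(turn=[[0,0,0],[0,0,0],[0,0,0],[0,0,0],[0,0,0]], slide=[[0,0,0],[0,0,0],[0,0,0],[0,0,0],[0,0,0]], grip=[56,60,66,75,85])

```text
time: 18.35
tool_pos: [0.6637, -0.0107, 0.037]
tcp_rot: [-1.557, 0.245, -0.245]
wrist_force: [-0.0, 0.8, 0.3]
width: 0.848
```

jog_arm(turn=[[0,0,0],[0,0,0],[0,0,0],[0,0,0],[0,0,0]], slide=[[0,-3,0],[0,-15,0],[0,-30,0],[0,-40,0],[0,-40,0]], grip=[90,95,100,100,100])

```text
time: 18.85
tool_pos: [0.6634, -0.0106, 0.1672]
tcp_rot: [-1.557, 0.245, -0.245]
wrist_force: [0.7, -0.2, 0.6]
width: 1.002
```

jog_arm(turn=[[0,0,0],[0,0,0],[0,0,0],[0,0,0],[0,0,0]], slide=[[40,0,-28],[40,0,-28],[30,0,-20],[0,0,0],[0,0,0]], grip=[100,100,100,100,100])

```text
time: 19.35
tool_pos: [0.7452, -0.1175, 0.1659]
tcp_rot: [-1.556, 0.246, -0.246]
wrist_force: [-0.3, 0.5, 0.1]
width: 0.999
```

Run:
```python
from h import *
import pickle
for n in("top","scene"):
    p=eyes.read_camera(n);pickle.dump(p,open(n+"8.pkl","wb"))
    save(p,n+"8full.png")
    c=(.6645,-.0102)
    crop(p,n+"8.png",c,40,f=7,z=.03)
    print(n,"JAR",lid(p,c,.035,.048)[:4])
    w=cloud(p);near=np.hypot(w[...,0]-c[0],w[...,1]-c[1])<.05
    m=near&(w[...,2]>.04)&(w[...,2]<.06);print(m.sum(),w[m].mean(0),cv2.minAreaRect((w[m][:,:2]*1000).astype(np.float32)))
    c=(.583,.262)
    print("BOX lid",lid(p,c,.06,.078)[:4])
    near=np.hypot(w[...,0]-c[0],w[...,1]-c[1])<.09
    m=near&(w[...,2]>.072)&(w[...,2]<.09);print(m.sum(),w[m].mean(0),cv2.minAreaRect((w[m][:,:2]*1000).astype(np.float32)))
    print("boxfit",fit(p,near&(w[...,2]>.05)&(w[...,2]<.09),"box",(.058,.058),.048,.078,(*c,.3)))
    print("stackfit dish",fit(p,near&(w[...,2]>.006)&(w[...,2]<.046),"box",(.13,.06),.006,.04,(*c,.28)))
plan(.583,.263,.1)
```

```text
crop origin 317 118 x 7
top JAR (array([ 0.6653, -0.0098]), ((666.3177490234375, -9.133567810058594), (37.493492126464844, 38.0699577331543), 89.36088562011719), 153, array([ 0.6652, -0.0098,  0.0481]))
251 [ 0.66343424 -0.01027523  0.0475805 ] ((663.43701171875, -10.76224136352539), (46.326019287109375, 45.88657760620117), 88.707275390625)
BOX lid (array([0.5845, 0.2644]), ((583.3846435546875, 263.5873107910156), (43.764251708984375, 43.843414306640625), 16.577983856201172), 182, array([0.5845, 0.2643, 0.0785]))
494 [0.58337105 0.26213414 0.07786828] ((583.8448486328125, 262.94952392578125), (57.49378204345703, 58.37955856323242), 18.301855087280273)
boxfit (array([0.58370005, 0.26271963, 0.32484255]), np.float64(0.06270520637898687))
stackfit dish (array([0.58149073, 0.26214924, 0.28299678]), np.float64(0.8800442913385826))
crop origin 237 206 x 7
scene JAR (array([ 0.6665, -0.0094]), ((666.3805541992188, -10.20350456237793), (37.62418746948242, 41.65153121948242), 10.821016311645508), 206, array([ 0.6659, -0.0096,  0.0472]))
287 [ 0.66853428 -0.0077479   0.04646676] ((666.0230102539062, -8.641778945922852), (48.62660598754883, 46.388851165771484), 15.193034172058105)
BOX lid (array([0.5863, 0.2636]), ((586.4703979492188, 260.545654296875), (50.866512298583984, 55.622013092041016), 18.34866714477539), 361, array([0.5857, 0.2636, 0.0773]))
506 [0.58945151 0.26329365 0.07668393] ((587.0821533203125, 263.126220703125), (60.866153717041016, 58.62294387817383), 19.374969482421875)
boxfit (array([0.58669192, 0.26291965, 0.29308884]), np.float64(0.10275160028449502))
stackfit dish (array([0.58468039, 0.26255213, 0.27654862]), np.float64(0.8804459759188846))
t 19.45 pos [ 0.7445 -0.1158  0.1655] psi 1.2594 -> 1.2594 q6 -1.447
 slide cur axes mm [-269.8   65.8  311.1]  slide tgt axes [-269.8   65.5  311.1] turn [-0.0004  0.     -0.0006]
```

View pics/top8.png

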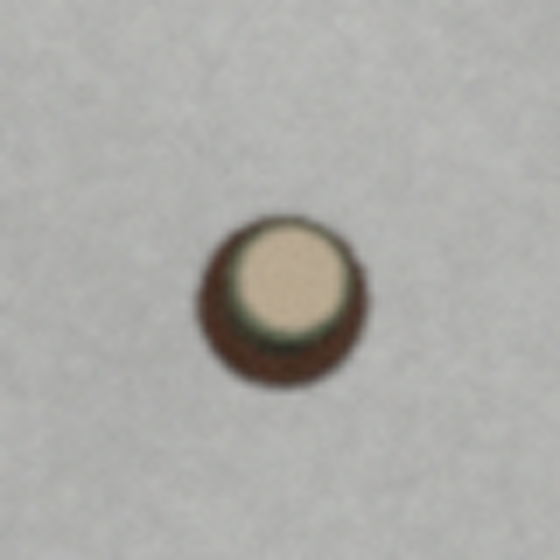

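View pics/scene8full.png

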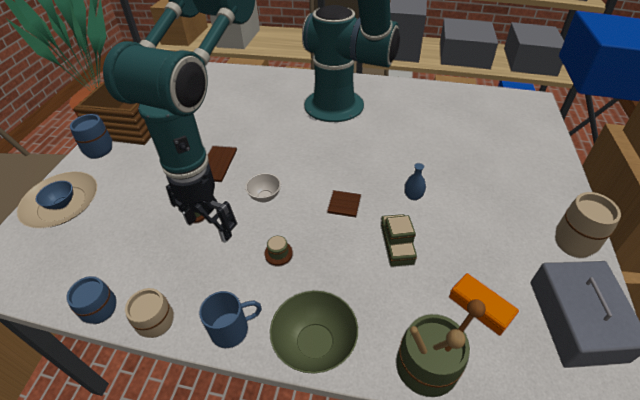

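The jar is centred within about 1 mm. Now the box, at yaw ≈0.32: moving over and turning the jaws to 1.89.

jog_arm(turn=[[0,0,0],[0,0,0],[0,0,0],[0,0,0],[0,0,0]], slide=[[-30,0,34.5],[-30,0,34.5],[-30,0,34.5],[-30,0,34.5],[-30,0,34.5]], grip=[100,100,100,100,100])

```text
time: 19.95
tool_pos: [0.653, 0.0962, 0.1656]
tcp_rot: [-1.557, 0.244, -0.244]
wrist_force: [-0.1, 0.5, -0.2]
width: 1.001
```

jog_arm(turn=[[0,0,0],[0,0,0],[0,0,0],[0,0,0],[0,-0.13,0]], slide=[[-30,0,34.5],[-30,0,34.5],[-30,0,34.5],[-30,0,34.5],[0,0,0]], grip=[100,100,100,100,100])

```text
time: 20.45
tool_pos: [0.5792, 0.2676, 0.1657]
tcp_rot: [-1.564, 0.137, -0.135]
wrist_force: [0.6, -0.5, -0.0]
width: 1.002
```

jog_arm(turn=[[0,-0.13,0],[0,-0.13,0],[0,-0.13,0],[0,-0.11,0],[0,0,0]], slide=[[0,10,0],[0,10,0],[0,10,0],[0,10,0],[0,0,0]], grip=[100,100,100,100,100])

```text
time: 20.95
tool_pos: [0.5806, 0.262, 0.1237]
tcp_rot: [-1.557, -0.249, 0.254]
wrist_force: [-0.3, -0.5, 0.0]
width: 1.001
```

jog_arm(turn=[[0,0,0],[0,0,0],[0,0,0],[0,0,0],[0,0,0]], slide=[[0,0,0],[0,0,0],[0,0,0],[0,0,0],[0,0,0]], grip=[100,100,100,100,100])

```text
time: 21.45
tool_pos: [0.5835, 0.2616, 0.1255]
tcp_rot: [-1.556, -0.25, 0.249]
wrist_force: [-0.1, 0.0, -1.0]
width: 1.001
```

Run:
```python
from h import *
plan(.584,.2635,.067,1.89)
```

```text
t 21.45 pos [0.5835 0.2616 0.1255] psi 1.8885 -> 1.89 q6 -1.506
 slide cur axes mm [ 1.  58.5  1.6]  slide tgt axes [ 1.  58.5  1.6] turn [-0.     -0.0015  0.0006]
```

jog_arm(turn=[[0,0,0],[0,0,0],[0,0,0],[0,0,0],[0,0,0]], slide=[[1,15,1.5],[0,20,0],[0,15,0],[0,6,0],[0,2,0]], grip=[100,100,100,100,100])

```text
time: 21.95
tool_pos: [0.5828, 0.2629, 0.0652]
tcp_rot: [-1.557, -0.247, 0.252]
wrist_force: [0.2, -0.3, 0.1]
width: 0.998
```

jog_arm(turn=[[0,0,0],[0,0,0],[0,0,0],[0,0,0],[0,0,0]], slide=[[0,0,0],[0,0,0],[0,0,0],[0,0,0],[0,0,0]], grip=[95,88,82,78,74])

```text
time: 22.45
tool_pos: [0.5841, 0.2635, 0.0677]
tcp_rot: [-1.556, -0.25, 0.249]
wrist_force: [-0.1, -0.2, 0.7]
width: 0.741
```

jog_arm(turn=[[0,0,0],[0,0,0],[0,0,0],[0,0,0],[0,0,0]], slide=[[0,0,0],[0,0,0],[0,0,0],[0,0,0],[0,0,0]], grip=[71,69,67,60,50], newtons=40)

```text
time: 22.95
tool_pos: [0.5841, 0.2633, 0.0676]
tcp_rot: [-1.556, -0.25, 0.249]
wrist_force: [-0.7, -1.9, 4.1]
width: 0.669
```

jog_arm(turn=[[0,0,0],[0,0,0],[0,0,0],[0,0,0],[0,0,0]], slide=[[0,-1,0],[0,-3,0],[0,-8,0],[0,-18,0],[0,-20,0]], grip=[50,50,50,50,50])

```text
time: 23.45
tool_pos: [0.5828, 0.2631, 0.1167]
tcp_rot: [-1.557, -0.248, 0.252]
wrist_force: [0.9, 1.4, -1.6]
width: 0.672
```

jog_arm(turn=[[0,0,0],[0,0,0],[0,0,0],[0,0,0],[0,0,0]], slide=[[0,-10,0],[0,0,0],[0,0,0],[0,0,0],[0,0,0]], grip=[50,50,50,50,50])

```text
time: 23.95
tool_pos: [0.5829, 0.263, 0.1257]
tcp_rot: [-1.557, -0.248, 0.252]
wrist_force: [-0.4, -0.2, -2.2]
width: 0.672
```

Run:
```python
from h import *
p=eyes.read_camera("scene");crop(p,"s9.png",(.583,.262),60,z=.1)
s=bot.read_state();print(s["wrist_force"],s["width"])
print(lid(p,s["tool_pos"],.06,s["tool_pos"][2]+.0104,tol=.012)[:4])
plan(.4743,.116,.075,np.pi/2-.011)
```

```text
crop origin 340 156 x 5
[-0.20185279 -0.19210692 -2.31460781] 0.6685630000502685
(array([0.5862, 0.2661]), ((585.0426025390625, 264.8459167480469), (49.010746002197266, 48.69136047363281), 18.30661392211914), 350, array([0.5856, 0.2662, 0.1356]))
t 24.0 pos [0.5831 0.2631 0.1259] psi 1.889 -> 1.5598 q6 -1.504
 slide cur axes mm [-149.2   51.2 -105.6]  slide tgt axes [-107.2   50.9 -148.2] turn [ 0.0005  0.3292 -0.002 ]
```

View pics/s9.png

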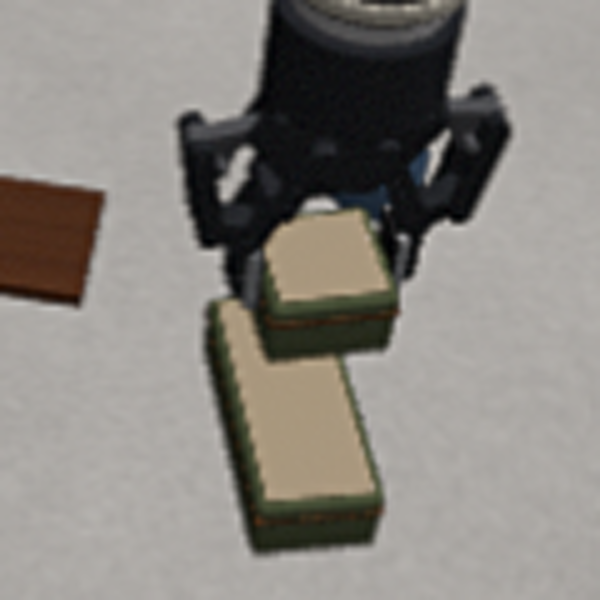

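The box is held level. Carrying it to the square board and turning it by −0.33 on the way.

jog_arm(turn=[[0,0,0],[0,0,0],[0,0,0],[0,0,0],[0,0,0]], slide=[[-20,0,-14],[-35,0,-25],[-40,0,-28],[-35,0,-25],[-19,0,-13.5]], grip=[50,50,50,50,50])

```text
time: 24.5
tool_pos: [0.4722, 0.1143, 0.1259]
tcp_rot: [-1.557, -0.246, 0.252]
wrist_force: [0.9, 0.7, -1.5]
width: 0.676
```

jog_arm(turn=[[0,0.06,0],[0,0.08,0],[0,0.08,0],[0,0.07,0],[0,0.04,0]], slide=[[0,0,0],[0,10,0],[0,15,0],[0,15,0],[0,10,0]], grip=[50,50,50,50,50])

```text
time: 25.0
tool_pos: [0.4744, 0.1163, 0.0758]
tcp_rot: [-1.571, 0.013, -0.01]
wrist_force: [0.6, 0.4, -2.9]
width: 0.673
```

jog_arm(turn=[[0,0,0],[0,0,0],[0,0,0],[0,0,0],[0,0,0]], slide=[[0,0,0],[0,0,0],[0,0,0],[0,0,0],[0,0,0]], grip=[50,50,50,50,50])

```text
time: 25.5
tool_pos: [0.4758, 0.1166, 0.0777]
tcp_rot: [-1.571, 0.008, -0.01]
wrist_force: [0.0, -0.5, -1.7]
width: 0.673
```

Run:
```python
from h import *
p=eyes.read_camera("scene");crop(p,"s10.png",(.474,.116),50,z=.05,f=6)
s=bot.read_state()
r=lid(p,s["tool_pos"],.06,s["tool_pos"][2]+.0104,tol=.012);print(r[:4])
plan(.4743,.116,.0376,np.pi/2-.011)
```

```text
crop origin 294 140 x 6
(array([0.4785, 0.1178]), ((478.02777099609375, 118.06646728515625), (50.054019927978516, 48.36925506591797), 89.55848693847656), 265, array([0.478 , 0.1177, 0.0876]))
t 25.55 pos [0.4757 0.1166 0.0777] psi 1.5592 -> 1.5598 q6 -1.37
 slide cur axes mm [-1.4 40.1 -0.7]  slide tgt axes [-1.4 40.1 -0.7] turn [-0.0002 -0.0006  0.0011]
```

View pics/s10.png

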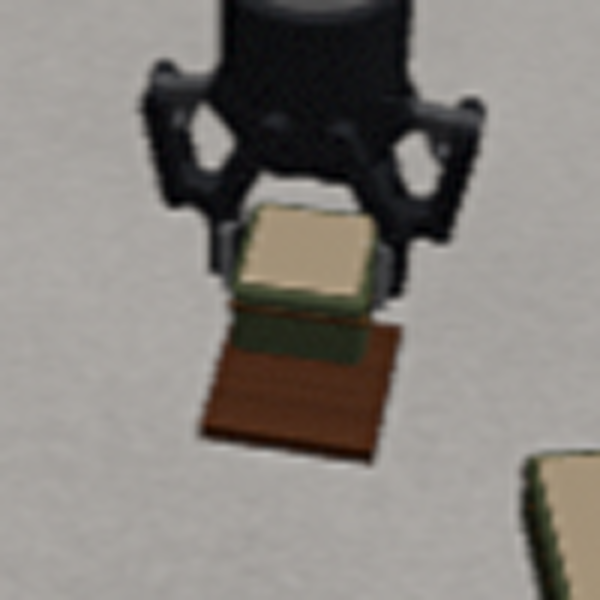

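Edge slopes look slightly different between box and board here, so I'll check against projected model outlines.

Run:
```python
from h import *
import pickle
p=eyes.read_camera("scene")
s=bot.read_state();t=s["tool_pos"]
im=cv2.cvtColor(p["img"],cv2.COLOR_RGB2BGR)
u,v=proj(p,[[.474,.116,.05]])[0].astype(int);F=6;r=50
im=cv2.resize(im[v-r:v+r,u-r:u+r],None,fx=F,fy=F,interpolation=cv2.INTER_CUBIC)
def dr(X,col):
    q=((proj(p,X)-[u-r,v-r]+.5)*F).astype(int)
    cv2.polylines(im,[q[:4]],True,col,1);cv2.polylines(im,[q[4:]],True,col,1)
dr(shape("box",(.078,.078),0,.01,.4743,.116,-.011),(0,255,255))
dr(shape("box",(.058,.058),t[2]-.0276,t[2]+.0104,t[0],t[1],-.011),(255,0,255))
cv2.imwrite("pics/ov.png",im)
# board yaw from original pictures: least residual by fixed yaw
for n in("top","scene"):
    q=pickle.load(open(n+"0.pkl","rb"));g=q["img"].astype(float).mean(2);w=cloud(q)
    near=np.hypot(w[...,0]-.474,w[...,1]-.116)<.07
    hi=np.median(g[near&(g>90)]);lo=np.median(g[near&(g<60)])
    m=(near&(g<(hi+lo)/2)).astype(np.uint8)
    for a in(-.5,-.3,-.15,-.08,.08,.15,.3,.5): print(n,a,*[np.round(x,4) for x in fit(q,m>0,"box",(.078,.078),0,.01,(.474,.116,a))])
```

```text
top -0.5 [ 0.4751  0.1165 -0.0051] 0.06
top -0.3 [ 0.475   0.1172 -0.0049] 0.06
top -0.15 [ 0.4746  0.1162 -0.0036] 0.0566
top -0.08 [ 0.4749  0.1158 -0.0049] 0.0599
top 0.08 [0.4745 0.1157 0.0015] 0.0597
top 0.15 [ 0.4747  0.1162 -0.0048] 0.0592
top 0.3 [0.4748 0.116  0.0015] 0.0596
top 0.5 [0.4748 0.116  0.0015] 0.0596
scene -0.5 [ 0.4746  0.1165 -0.0163] 0.0617
scene -0.3 [ 0.4745  0.1165 -0.0159] 0.0618
scene -0.15 [ 0.4746  0.1165 -0.0177] 0.0615
scene -0.08 [ 0.4746  0.1165 -0.0152] 0.062
scene 0.08 [ 0.4746  0.1164 -0.0165] 0.062
scene 0.15 [ 0.4746  0.1165 -0.0168] 0.0617
scene 0.3 [ 0.4745  0.1166 -0.0166] 0.0616
scene 0.5 [ 0.4746  0.1166 -0.0174] 0.0616
```

View pics/ov.png

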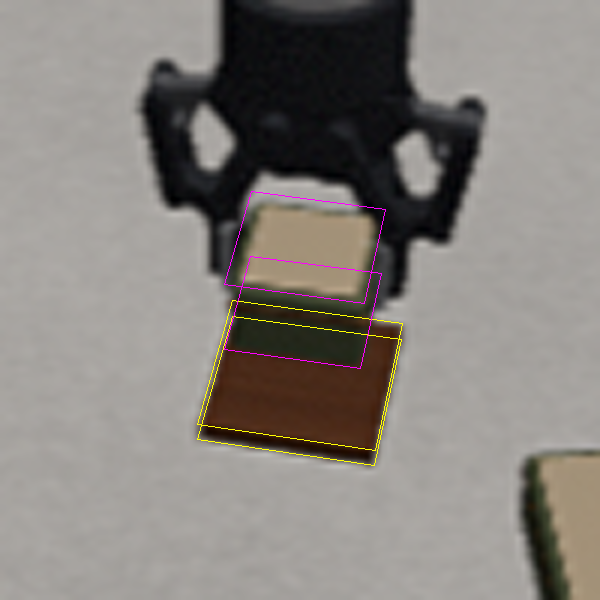

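Run:
```python
from h import *
p=eyes.read_camera("scene")
s=bot.read_state();t=s["tool_pos"]
im=cv2.cvtColor(p["img"],cv2.COLOR_RGB2BGR)
u0,v0,F=328,168,16
im=cv2.resize(im[v0:v0+34,u0:u0+40],None,fx=F,fy=F,interpolation=cv2.INTER_NEAREST)
def dr(X,col):
    q=((proj(p,X)-[u0,v0]+.5)*F).astype(int)
    cv2.polylines(im,[q[:4]],True,col,1);cv2.polylines(im,[q[4:]],True,col,1)
dr(shape("box",(.058,.058),t[2]-.0276,t[2]+.0104,t[0]+.001,t[1],-.011),(255,0,255))
dr(shape("box",(.048,.048),t[2]-.0276,t[2]+.0104,t[0]+.001,t[1],-.011),(255,255,0))
cv2.imwrite("pics/ov2.png",im)
# subpixel lid-panel fit
import scipy.optimize as so
g=p["img"].astype(float); sand=g[...,0]-g[...,2]*0.6
a,b,c,d=v0-2,v0+26,u0,u0+40
print(np.round(g[180,330:362,0]).astype(int))
z=t[2]+.0104;S=6
G=g[a:b,c:d,0]
def render(q):
    L=q[3]/1e3
    h=proj(p,shape("box",(L,L),z,z,q[0]/1e3,q[1]/1e3,q[2]/100))[:4]-[c,a]
    m=np.zeros((G.shape[0]*S,G.shape[1]*S),np.uint8)
    cv2.fillConvexPoly(m,np.round(((h+.5)*S-.5)*16).astype(np.int32),1,shift=4)
    return cv2.GaussianBlur(m.reshape(G.shape[0],S,G.shape[1],S).mean((1,3)),(0,0),.6)
M=lid(p,t,.06,z,tol=.012)[4][a:b,c:d].astype(float)
for a0 in(-10,0,10):
    q0=np.array([t[0]*1e3+1,t[1]*1e3,a0,48.])
    r=minimize(lambda q:np.abs(render(q)-M).sum(),q0,method="Nelder-Mead",options=dict(initial_simplex=q0+np.r_[np.zeros((1,4)),np.diag([4,4,8,4])]))
    print(r.x,r.fun/M.sum())
```

```text
[ 36  63  50  18  48  95 147 165 164 163 161 162 162 163 162 162 162 162
 162 163 162 162 163 166 169 138  79  53  24  10  13  22]
[ 4.77697326e+02  1.17760762e+02 -8.81442190e-03  4.87511278e+01] 0.13574509590372097
[477.72198897 117.81992939  -0.63613461  48.66957569] 0.1358761678809034
[477.72933739 117.8200522   -0.63294175  48.66990046] 0.1358761678809034
```

View pics/ov2.png

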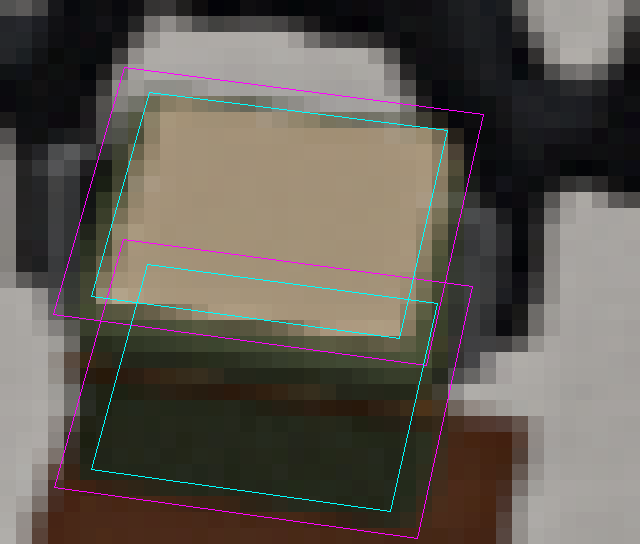

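The lid panel fits yaw ≈ −0.006 rad, so the box is square to the board; the apparent slope came from its rounded edges. Lowering it.

jog_arm(turn=[[0,0,0],[0,0,0],[0,0,0],[0,0,0],[0,0,0]], slide=[[-2,12,-1],[0,14,0],[0,7,0],[0,3,0],[0,1.5,0]], grip=[50,50,50,50,50])

```text
time: 26.15
tool_pos: [0.4726, 0.1155, 0.0386]
tcp_rot: [-1.571, 0.011, -0.008]
wrist_force: [-0.2, 0.4, -1.9]
width: 0.674
```

jog_arm(turn=[[0,0,0],[0,0,0],[0,0,0],[0,0,0],[0,0,0]], slide=[[0,0,0],[0,0,0],[0,0,0],[0,0,0],[0,0,0]], grip=[50,50,50,50,50])

```text
time: 26.65
tool_pos: [0.4735, 0.1156, 0.0399]
tcp_rot: [-1.571, 0.009, -0.01]
wrist_force: [0.6, -0.8, -1.6]
width: 0.675
```

jog_arm(turn=[[0,0,0],[0,0,0],[0,0,0]], slide=[[0,1,0],[0,0.5,0],[0,0,0]], grip=[50,50,50])

```text
time: 26.95
tool_pos: [0.4731, 0.1155, 0.038]
tcp_rot: [-1.571, 0.01, -0.009]
wrist_force: [-0.4, 0.2, -1.9]
width: 0.673
```

jog_arm(turn=[[0,0,0],[0,0,0],[0,0,0]], slide=[[0,0.6,0],[0,0,0],[0,0,0]], grip=[50,50,50])

```text
time: 27.25
tool_pos: [0.4733, 0.1156, 0.0376]
tcp_rot: [-1.571, 0.009, -0.009]
wrist_force: [-0.6, -0.0, -0.5]
width: 0.671
```

jog_arm(turn=[[0,0,0],[0,0,0],[0,0,0]], slide=[[0,0.5,0],[0,0,0],[0,0,0]], grip=[50,50,50])

```text
time: 27.55
tool_pos: [0.4733, 0.1156, 0.0376]
tcp_rot: [-1.571, 0.009, -0.009]
wrist_force: [-3.0, -0.6, 5.5]
width: 0.67
```

jog_arm(turn=[[0,0,0],[0,0,0],[0,0,0],[0,0,0],[0,0,0]], slide=[[0,0,0],[0,0,0],[0,0,0],[0,0,0],[0,0,0]], grip=[68,72,77,85,95])

```text
time: 28.05
tool_pos: [0.4733, 0.1156, 0.037]
tcp_rot: [-1.571, 0.009, -0.009]
wrist_force: [0.4, 0.4, -0.4]
width: 0.949
```

jog_arm(turn=[[0,0,0],[0,0,0],[0,0,0],[0,0,0],[0,0,0]], slide=[[0,-3,0],[0,-15,0],[0,-30,0],[0,-40,0],[0,-30,0]], grip=[100,100,100,100,100])

```text
time: 28.55
tool_pos: [0.4737, 0.1157, 0.1572]
tcp_rot: [-1.57, 0.008, -0.011]
wrist_force: [0.3, 0.3, -0.9]
width: 1.001
```

jog_arm(turn=[[0,0,0],[0,0,0],[0,0,0],[0,0,0],[0,0,0]], slide=[[40,0,-20],[40,0,-20],[40,0,-20],[0,0,0],[0,0,0]], grip=[100,100,100,100,100])

```text
time: 29.05
tool_pos: [0.5928, 0.0536, 0.1546]
tcp_rot: [-1.571, 0.011, -0.009]
wrist_force: [-0.8, -0.4, 0.7]
width: 1.001
```

```bash
cat >> h.py <<'E'
def panel(p,c,r,z,L,W,yaw=0,tol=.012):
    """fit oblong sand panel (size free) at height z -> x,y,yaw,L,W,resid"""
    m=lid(p,c,r,z,tol=tol)[4];v,u=np.nonzero(m);a,b,cc,d=v.min()-6,v.max()+7,u.min()-6,u.max()+7
    M=m[a:b,cc:d].astype(float);S=8
    def cost(q):
        h=proj(p,shape("box",(q[3]/1e3,q[4]/1e3),z,z,q[0]/1e3,q[1]/1e3,q[2]/100))[:4]-[cc,a]
        im=np.zeros((M.shape[0]*S,M.shape[1]*S),np.uint8)
        cv2.fillConvexPoly(im,np.round(((h+.5)*S-.5)*16).astype(np.int32),1,shift=4)
        return np.abs(im.reshape(M.shape[0],S,M.shape[1],S).mean((1,3))-M).sum()
    best=None
    for da in(-8,0,8):
        q0=np.array([c[0]*1e3,c[1]*1e3,yaw*100+da,L*1e3,W*1e3])
        r_=minimize(cost,q0,method="Nelder-Mead",options=dict(initial_simplex=q0+np.r_[np.zeros((1,5)),np.diag([4,4,6,4,4])],maxiter=600))
        if best is None or r_.fun<best.fun: best=r_
    return (best.x/[1e3,1e3,100,1e3,1e3]).round(4),round(best.fun/M.sum(),3)
E
python3 - <<'E'
from h import *
import pickle
for n in("top","scene"):
    p=eyes.read_camera(n);pickle.dump(p,open(n+"11.pkl","wb"));save(p,n+"11.png")
    c=(.4735,.1155);crop(p,n+"11c.png",c,45,f=7,z=.03)
    print(n,"BOX",panel(p,c,.05,.048,.048,.048))
    c=(.583,.262);print("DISH",panel(p,c,.09,.04,.12,.05,.28))
    w=cloud(p);near=np.hypot(w[...,0]-c[0],w[...,1]-c[1])<.09
    print("dishfit",fit(p,near&(w[...,2]>.008)&(w[...,2]<.05),"box",(.13,.06),.008,.04,(*c,.28)))
plan(.583,.262,.15,1.85)
E
```

```text
crop origin 266 184 x 7
top BOX (array([0.4948, 0.0656, 0.414 , 0.0061, 0.0628]), np.float64(1.0))
DISH (array([0.5842, 0.2643, 0.2784, 0.1098, 0.0408]), np.float64(0.564))
dishfit (array([0.58148734, 0.2624951 , 0.28286517]), np.float64(0.04006410256410257))
crop origin 298 151 x 7
scene BOX (array([ 0.4759,  0.1171, -0.0173,  0.048 ,  0.0494]), np.float64(0.066))
DISH (array([0.5839, 0.2636, 0.2758, 0.1209, 0.0507]), np.float64(0.039))
dishfit (array([0.58493971, 0.2627303 , 0.27192537]), np.float64(0.052042145938173974))
t 29.15 pos [0.5913 0.0545 0.1545] psi 1.5591 -> 1.85 q6 -1.509
 slide cur axes mm [-10.8   4.5 207.4]  slide tgt axes [ 49.2   4.5 201.8] turn [-0.0004 -0.2909 -0.0018]
```

View pics/scene11c.png

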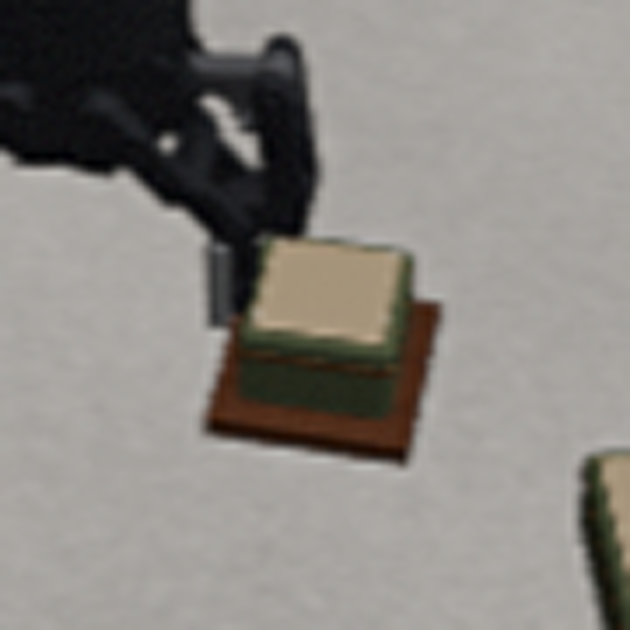

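View pics/top11c.png

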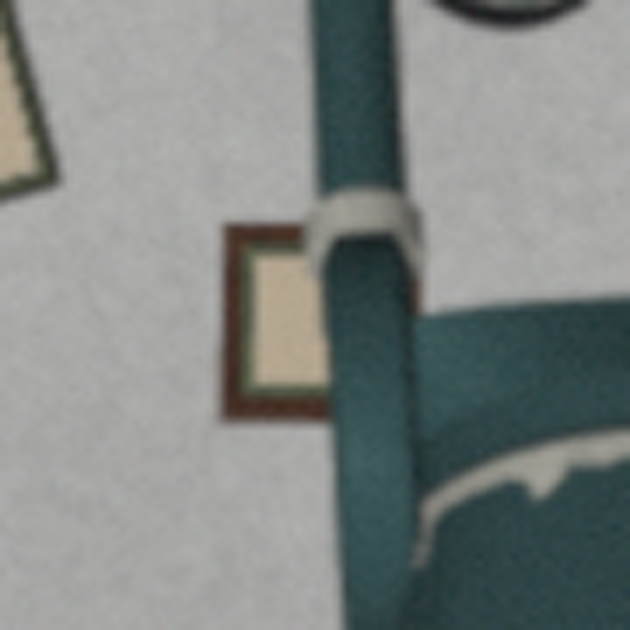

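The box sits square and about 1 mm from centre. Last is the butter dish, yaw ≈0.279.

jog_arm(turn=[[0,0,0],[0,0,0],[0,0,0],[0,0,0],[0,0,0]], slide=[[-2,0,38],[-3,0,45],[-3,0,45],[-2,0,45],[-1,0,35]], grip=[100,100,100,100,100])

```text
time: 29.65
tool_pos: [0.5818, 0.2652, 0.1553]
tcp_rot: [-1.57, 0.008, -0.007]
wrist_force: [-0.4, 0.2, 0.5]
width: 0.995
```

jog_arm(turn=[[0,-0.1,0],[0,-0.12,0],[0,-0.071,0],[0,0,0],[0,0,0]], slide=[[0,20,0],[0,25,0],[0,20,0],[0,0,0],[0,0,0]], grip=[100,100,100,100,100])

```text
time: 30.15
tool_pos: [0.5827, 0.2625, 0.09]
tcp_rot: [-1.56, -0.218, 0.219]
wrist_force: [0.1, 0.2, 0.4]
width: 1.001
```

jog_arm(turn=[[0,0,0],[0,0,0],[0,0,0],[0,0,0],[0,0,0]], slide=[[0,0,0],[0,0,0],[0,0,0],[0,0,0],[0,0,0]], grip=[100,100,100,100,100])

```text
time: 30.65
tool_pos: [0.5842, 0.2622, 0.0904]
tcp_rot: [-1.56, -0.219, 0.218]
wrist_force: [-0.2, -0.8, 0.6]
width: 1.002
```

Run:
```python
from h import *
plan(.5825,.263,.028,1.85)
```

```text
t 30.65 pos [0.5842 0.2622 0.0904] psi 1.8497 -> 1.85 q6 -1.467
 slide cur axes mm [-1.5 62.4  1.2]  slide tgt axes [-1.5 62.4  1.2] turn [-0.0001 -0.0003  0.0006]
```

jog_arm(turn=[[0,0,0],[0,0,0],[0,0,0],[0,0,0],[0,0,0]], slide=[[-1.5,12,1],[0,18,0],[0,15,0],[0,9,0],[0,5,0]], grip=[100,100,100,100,100])

```text
time: 31.15
tool_pos: [0.5812, 0.2624, 0.029]
tcp_rot: [-1.56, -0.217, 0.221]
wrist_force: [-0.4, 0.7, 1.0]
width: 1.0
```

jog_arm(turn=[[0,0,0],[0,0,0],[0,0,0],[0,0,0],[0,0,0]], slide=[[0,2,0],[0,0.5,0],[0,0,0],[0,0,0],[0,0,0]], grip=[100,92,86,81,77])

```text
time: 31.65
tool_pos: [0.5827, 0.263, 0.0292]
tcp_rot: [-1.559, -0.22, 0.218]
wrist_force: [-0.6, 0.5, 0.4]
width: 0.773
```

jog_arm(turn=[[0,0,0],[0,0,0],[0,0,0],[0,0,0],[0,0,0]], slide=[[0,0,0],[0,0,0],[0,0,0],[0,0,0],[0,0,0]], grip=[74,72,70,65,60], newtons=60)

```text
time: 32.15
tool_pos: [0.5826, 0.2628, 0.0292]
tcp_rot: [-1.56, -0.22, 0.219]
wrist_force: [-1.2, -1.7, 5.4]
width: 0.688
```

jog_arm(turn=[[0,0,0],[0,0,0],[0,0,0],[0,0,0],[0,0,0]], slide=[[0,-1,0],[0,-3,0],[0,-8,0],[0,-20,0],[0,-35,0]], grip=[60,60,60,60,60])

```text
time: 32.65
tool_pos: [0.5791, 0.2618, 0.0926]
tcp_rot: [-1.561, -0.213, 0.225]
wrist_force: [-1.0, -0.4, -3.6]
width: 0.69
```

jog_arm(turn=[[0,0,0],[0,0,0],[0,0,0],[0,0,0],[0,0,0]], slide=[[0,-30,0],[0,-15,0],[0,0,0],[0,0,0],[0,0,0]], grip=[60,60,60,60,60])

```text
time: 33.15
tool_pos: [0.5806, 0.2622, 0.138]
tcp_rot: [-1.561, -0.216, 0.222]
wrist_force: [0.5, -0.1, -3.3]
width: 0.692
```

Run:
```python
from h import *
p=eyes.read_camera("scene");crop(p,"s12.png",(.583,.262),60,z=.1)
s=bot.read_state();t=s["tool_pos"];print(s["wrist_force"],s["torque"],s["width"])
z=t[2]+.0108
print(panel(p,t,.09,z,.12,.05,.279,tol=.014),t)
print(lid(p,t,.09,z,tol=.014)[3])
plan(.379,-.285,.09,np.pi/2+.058)
```

```text
crop origin 340 156 x 5
[-0.0693655  -0.14376268 -3.36386019] [-0.00849614  0.00064647 -0.0943847 ] 0.6872455565075466
(array([0.595 , 0.2675, 0.2627, 0.0941, 0.0502]), np.float64(0.106)) [0.58065179 0.26214582 0.1378724 ]
[0.5978 0.2693 0.1482]
t 33.2 pos [0.5807 0.2621 0.1379] psi 1.85 -> 1.6288 q6 -1.465
 slide cur axes mm [-344.4   49.6 -470.4]  slide tgt axes [-233.    47.9 -534.5] turn [ 0.001   0.2212 -0.0043]
```

View pics/s12.png

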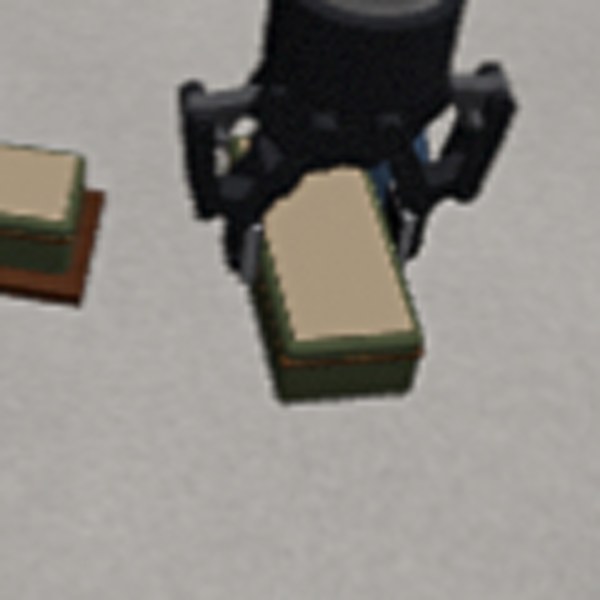

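The dish is held level. Moving smoothly to the oblong board.

jog_arm(turn=[[0,0,0],[0,0,0],[0,0,0],[0,0,0],[0,0,0]], slide=[[-8,0,-11],[-16,0,-22],[-24,0,-33],[-26,0,-35],[-26,0,-35]], grip=[60,60,60,60,60])

```text
time: 33.7
tool_pos: [0.5218, 0.1025, 0.1394]
tcp_rot: [-1.56, -0.218, 0.221]
wrist_force: [0.9, -0.4, -3.9]
width: 0.689
```

jog_arm(turn=[[0,0,0],[0,0,0],[0,0,0],[0,0,0],[0,0,0]], slide=[[-26,0,-35],[-26,0,-36],[-26,0,-36],[-26,0,-36],[-26,0,-36]], grip=[60,60,60,60,60])

```text
time: 34.2
tool_pos: [0.4459, -0.1051, 0.1398]
tcp_rot: [-1.56, -0.218, 0.22]
wrist_force: [0.7, -0.4, -4.0]
width: 0.693
```

jog_arm(turn=[[0,0,0],[0,0,0],[0,0,0],[0,0,0],[0,0,0]], slide=[[-26,0,-36],[-26,0,-36],[-26,0,-36],[-22,0,-28],[-12,0,-17]], grip=[60,60,60,60,60])

```text
time: 34.7
tool_pos: [0.38, -0.2835, 0.1399]
tcp_rot: [-1.56, -0.216, 0.218]
wrist_force: [0.4, -0.6, -3.8]
width: 0.688
```

jog_arm(turn=[[0,0.04,0],[0,0.06,0],[0,0.06,0],[0,0.04,0],[0,0.021,0]], slide=[[0,0,0],[0,10,0],[0,15,0],[0,15,0],[0,8,0]], grip=[60,60,60,60,60])

```text
time: 35.2
tool_pos: [0.3805, -0.2805, 0.0905]
tcp_rot: [-1.568, -0.042, 0.047]
wrist_force: [0.3, 0.5, -4.0]
width: 0.69
```

jog_arm(turn=[[0,0,0],[0,0,0],[0,0,0],[0,0,0],[0,0,0]], slide=[[0,0,0],[0,0,0],[0,0,0],[0,0,0],[0,0,0]], grip=[60,60,60,60,60])

```text
time: 35.7
tool_pos: [0.383, -0.2816, 0.0932]
tcp_rot: [-1.571, -0.047, 0.045]
wrist_force: [-0.1, 0.2, -4.0]
width: 0.688
```

Run:
```python
from h import *
p=eyes.read_camera("scene");crop(p,"s13.png",(.379,-.285),50,z=.05,f=6)
s=bot.read_state();t=s["tool_pos"];print(s["wrist_force"],s["width"])
plan(.378,-.286,.0392,np.pi/2+.058)
```

```text
crop origin 163 100 x 6
[ 0.58258197  0.48797418 -3.84960028] 0.6907010625265012
t 35.75 pos [ 0.3829 -0.2816  0.0931] psi 1.6293 -> 1.6288 q6 -2.316
 slide cur axes mm [-5.1 53.9 -4.1]  slide tgt axes [-5.1 53.9 -4.2] turn [0.0007 0.0005 0.0007]
```

View pics/s13.png

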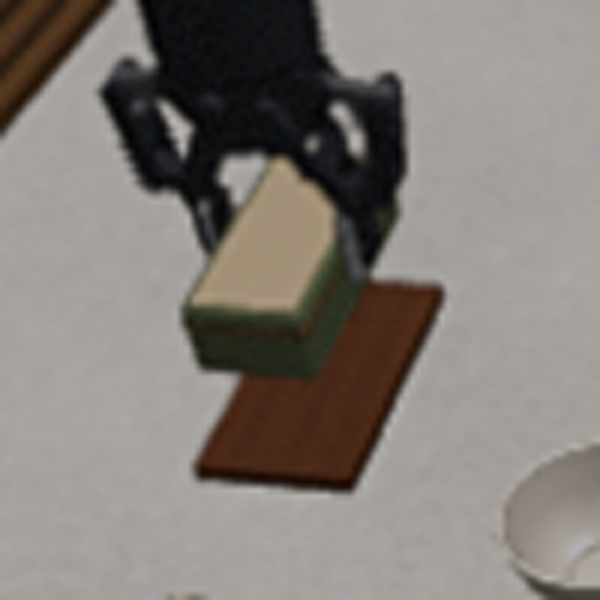

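The dish is above the board and parallel to its edges. Trimming the position and lowering.

jog_arm(turn=[[0,0,0],[0,0,0],[0,0,0],[0,0,0],[0,0,0]], slide=[[-3,10,-2],[-2,16,-2],[0,14,0],[0,6,0],[0,3,0]], grip=[60,60,60,60,60])

```text
time: 36.25
tool_pos: [0.377, -0.2851, 0.0424]
tcp_rot: [-1.569, -0.044, 0.047]
wrist_force: [-0.1, -0.0, -4.0]
width: 0.689
```

jog_arm(turn=[[0,0,0],[0,0,0],[0,0,0],[0,0,0],[0,0,0]], slide=[[0,1,0],[0,0,0],[0,0,0],[0,0,0],[0,0,0]], grip=[60,60,60,60,60])

```text
time: 36.75
tool_pos: [0.378, -0.2858, 0.0429]
tcp_rot: [-1.571, -0.046, 0.045]
wrist_force: [0.5, 0.3, -3.9]
width: 0.69
```

Run:
```python
from h import *
p=eyes.read_camera("scene");crop(p,"s14.png",(.379,-.285),50,z=.03,f=6)
s=bot.read_state();t=s["tool_pos"];print(s["wrist_force"],s["width"])
plan(.378,-.286,.0392,np.pi/2+.058)
```

```text
crop origin 164 106 x 6
[ 0.21885643  0.06633848 -3.26670598] 0.6903423383869968
t 36.8 pos [ 0.378  -0.2858  0.0429] psi 1.6291 -> 1.6288 q6 -2.329
 slide cur axes mm [-0.   3.7 -0.2]  slide tgt axes [-0.   3.7 -0.2] turn [0.0005 0.0003 0.0005]
```

View pics/s14.png

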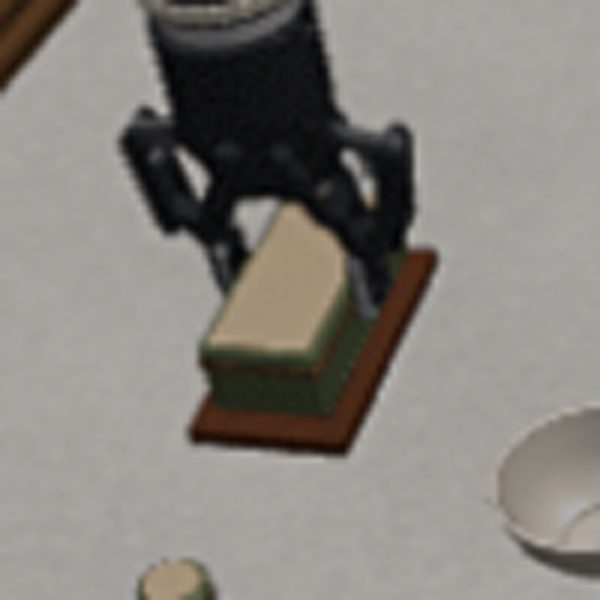

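Well centred. Down to contact.

jog_arm(turn=[[0,0,0],[0,0,0],[0,0,0],[0,0,0]], slide=[[0,1.5,0],[0,1,0],[0,0.5,0],[0,0,0]], grip=[60,60,60,60])

```text
time: 37.2
tool_pos: [0.3776, -0.2855, 0.0393]
tcp_rot: [-1.57, -0.045, 0.046]
wrist_force: [-0.3, -0.9, -3.1]
width: 0.69
```

jog_arm(turn=[[0,0,0],[0,0,0],[0,0,0]], slide=[[0,0.6,0],[0,0,0],[0,0,0]], grip=[60,60,60])

```text
time: 37.5
tool_pos: [0.3777, -0.2856, 0.0392]
tcp_rot: [-1.57, -0.046, 0.046]
wrist_force: [-1.9, 1.7, 0.7]
width: 0.69
```

jog_arm(turn=[[0,0,0],[0,0,0],[0,0,0]], slide=[[0,0.5,0],[0,0,0],[0,0,0]], grip=[60,60,60])

```text
time: 37.8
tool_pos: [0.3777, -0.2856, 0.0391]
tcp_rot: [-1.57, -0.046, 0.046]
wrist_force: [-3.7, 3.2, 6.7]
width: 0.689
```

jog_arm(turn=[[0,0,0],[0,0,0],[0,0,0],[0,0,0],[0,0,0]], slide=[[0,0,0],[0,0,0],[0,0,0],[0,0,0],[0,0,0]], grip=[70,74,79,86,95])

```text
time: 38.3
tool_pos: [0.3779, -0.2858, 0.0385]
tcp_rot: [-1.571, -0.046, 0.045]
wrist_force: [0.6, -0.3, 0.8]
width: 0.944
```

jog_arm(turn=[[0,0,0],[0,0,0],[0,0,0],[0,0,0],[0,0,0]], slide=[[0,-3,0],[0,-15,0],[0,-30,0],[0,-45,0],[0,-45,0]], grip=[100,100,100,100,100])

```text
time: 38.8
tool_pos: [0.3771, -0.285, 0.1773]
tcp_rot: [-1.569, -0.045, 0.047]
wrist_force: [1.5, -0.9, 0.7]
width: 0.998
```

jog_arm(turn=[[0,0,0],[0,0,0],[0,0,0],[0,0,0],[0,0,0]], slide=[[20,-10,45],[20,-10,45],[20,0,45],[20,0,45],[20,0,45]], grip=[100,100,100,100,100])

```text
time: 39.3
tool_pos: [0.4648, -0.0538, 0.197]
tcp_rot: [-1.571, -0.047, 0.044]
wrist_force: [0.7, -0.7, -0.0]
width: 1.006
```

jog_arm(turn=[[0,0,0],[0,0,0],[0,0,0],[0,0,0],[0,0,0]], slide=[[15,0,45],[15,0,45],[15,0,45],[15,0,45],[15,0,45]], grip=[100,100,100,100,100])

```text
time: 39.8
tool_pos: [0.5263, 0.1754, 0.1966]
tcp_rot: [-1.57, -0.046, 0.046]
wrist_force: [0.7, 0.1, 0.8]
width: 1.004
```

jog_arm(turn=[[0,0,0],[0,0,0],[0,0,0],[0,0,0],[0,0,0]], slide=[[0,-10,45],[0,0,45],[0,0,45],[0,0,20],[0,0,0]], grip=[100,100,100,100,100])

```text
time: 40.3
tool_pos: [0.5166, 0.3306, 0.2062]
tcp_rot: [-1.57, -0.048, 0.049]
wrist_force: [0.8, -0.5, 0.0]
width: 0.999
```

Run:
```python
from h import *
B=dict(small=(.5855,-.2572),wide=(.6645,-.0102),square=(.4743,.116),oblong=(.379,-.285))
for n in("top","scene"):
    p=eyes.read_camera(n);save(p,n+"15.png");w=cloud(p);print(n)
    for k,z in(("small",.052),("wide",.048)):
        print(k,lid(p,B[k],.035,z)[0],B[k],"height",lid(p,B[k],.035,z)[3])
    for k,z,L,W,yaw,r in(("square",.048,.048,.048,-.011,.05),("oblong",.05,.12,.05,.058,.09)):
        try: print(k,panel(p,B[k],r,z,L,W,yaw),B[k],yaw)
        except Exception as e: print(k,e)
    c=B["oblong"];near=np.hypot(w[...,0]-c[0],w[...,1]-c[1])<.09
    print("dish sil",fit(p,near&(w[...,2]>.022)&(w[...,2]<.06),"box",(.13,.06),.02,.05,(*c,.058)))
    for t in("bud_vase","speckled_bowl"): print(t,[(toworld(p,d["xyz"]).round(4).tolist(),round(d["conf"],2)) for d in nets.search_frame(t,p)])
    crop(p,n+"15o.png",c,45,z=.04,f=7)
print(bot.read_state()["tool_pos"])
```

```text
top
small [ 0.5863 -0.2551] (0.5855, -0.2572) height [ 0.5862 -0.255   0.0523]
wide [ 0.665 -0.01 ] (0.6645, -0.0102) height [ 0.665  -0.01    0.0481]
square (array([0.4745, 0.1161, 0.0106, 0.0289, 0.0356]), np.float64(0.652)) (0.4743, 0.116) -0.011
oblong (array([ 0.379 , -0.284 ,  0.0635,  0.1151,  0.0461]), np.float64(0.135)) (0.379, -0.285) 0.058
dish sil (array([ 0.37926591, -0.28323987,  0.06157582]), np.float64(0.06259897070467142))
bud_vase [([0.4067, 0.2867, 0.0629], 0.58)]
speckled_bowl [([0.489, -0.108, 0.022], 0.68)]
crop origin 418 219 x 7
scene
small [ 0.5878 -0.2545] (0.5855, -0.2572) height [ 0.5871 -0.2551  0.0512]
wide [ 0.6665 -0.0093] (0.6645, -0.0102) height [ 0.6659 -0.0095  0.0471]
square (array([ 0.4758,  0.1174, -0.012 ,  0.048 ,  0.0492]), np.float64(0.073)) (0.4743, 0.116) -0.011
oblong (array([ 0.3812, -0.2827,  0.06  ,  0.1207,  0.0517]), np.float64(0.049)) (0.379, -0.285) 0.058
dish sil (array([ 0.37799542, -0.2837004 ,  0.0991059 ]), np.float64(0.10753334367245658))
bud_vase [([0.4215, 0.2987, 0.0556], 0.86)]
speckled_bowl [([0.4663, -0.1045, 0.0268], 0.86)]
crop origin 168 108 x 7
[0.51734176 0.32655092 0.20626384]
```

View pics/top15.png

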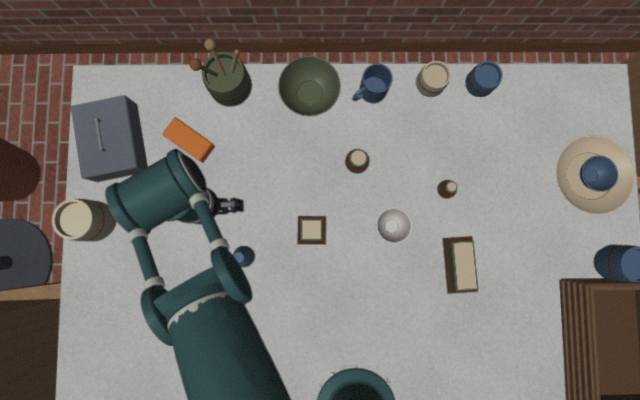

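View pics/scene15.png

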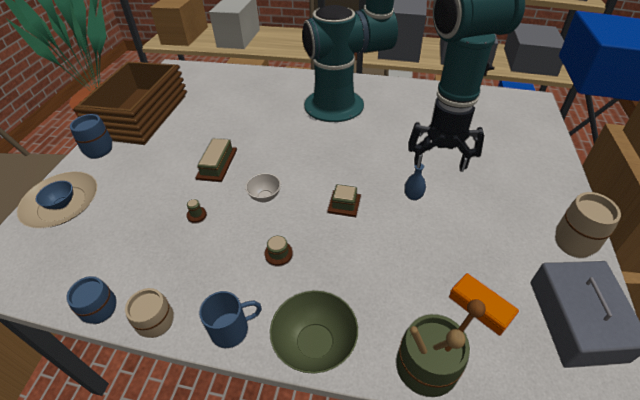

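View pics/top15o.png

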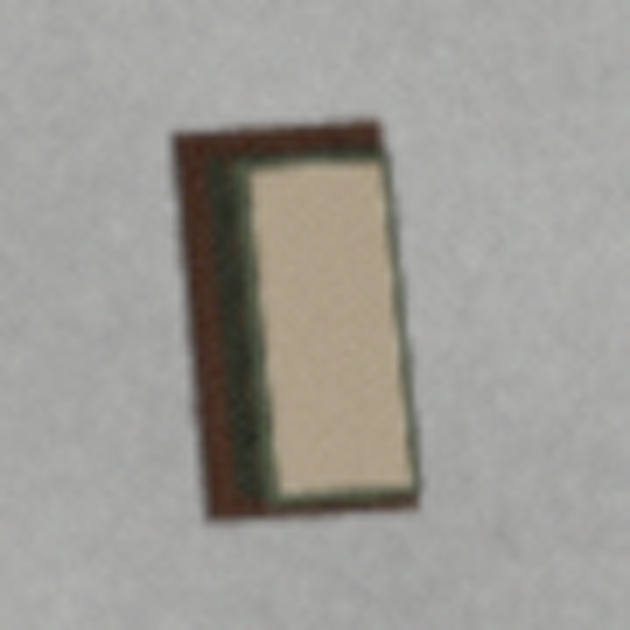

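All four pieces stand upright on their boards, the dish squared to within about 0.005 rad. The vase (243,256) and bowl (394,225) have not moved in the top view, and the gripper is clear. Handing in.

jog_arm(turn=[[0,0,0],[0,0,0],[0,0,0],[0,0,0],[0,0,0]], slide=[[0,0,0],[0,0,0],[0,0,0],[0,0,0],[0,0,0]], grip=[100,100,100,100,100])

```text
time: 41.1
tool_pos: [0.5171, 0.328, 0.2063]
tcp_rot: [-1.57, -0.046, 0.046]
wrist_force: [0.1, 0.1, -0.1]
width: 1.003
```

```bash
python3 -c "
from h import *
print(bot.finish_job())"
```

```text
the job is handed in; nothing more can be done
None
```

I took the stack apart from the top down (salt pot, wide jar, square box, butter dish). Each piece was lowered to light contact (about 3–7 N) on its own board and released before the next was started. The job was handed in at about 41 s with the gripper clear of everything.

**Last checks, top and scene cameras:**

| Piece | Offset from board centre | Turn against its board |
|---|---|---|
| Salt pot | about 2–3.5 mm | round |
| Wide jar | about 0.5–2 mm | round |
| Square box | about 2 mm | about 0.001 rad |
| Butter dish | about 1–3 mm | 0.002–0.006 rad |

- **Overhang:** all four stand upright with nothing overhanging.
- **Bystanders:** the bud vase, the bowl and the orange look-alike stand where they were.

**Checks that disagreed or failed:**
- The scene camera reads about 1–2 mm farther in x than the top camera, so the offsets are only that certain.
- The scene silhouette fit of the dish gave a yaw of 0.099 rad. The other three fits gave 0.060–0.064, and I trusted those.
- The top-camera panel fit of the box did not converge, so its numbers come from the scene camera.

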